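Load the parts-wash basket and lock its bayonet lid

TASK

Load the wash basket: push its lid down against the spring, turn it back a quarter anticlockwise and lift it off; then lay every hexagon coupling nut from the bench flat on the basket floor in the row that matches its length, long nuts in the wide row and short nuts in the narrow row. Once all are in, put the lid back on, push it down and turn it a quarter clockwise until it clicks home and stays locked by itself, and leave the oil can, the spanner and the cleaning brush where they are.

Things in the scene. Friction and masses are not known exactly. Their poses are not given: they have to be found in the camera images.
- basket: round steel wire wash basket, 260 mm across its stand and 79 mm high, bolted down. Origin at its centre on the bench, z up. Floor 25 mm above the bench. Three rails along its x, 3 mm thick and 15 mm high, make two straight rows on the floor, closed by the same rails at x = -83 and +83 mm. The rim is a bayonet collar, inside radius 108, outside 125, top 74 mm above the bench
- wide_row (a point): middle of the wide row (66 mm between rails, for the long nuts), on the basket floor, at x 0, y -24.5, z 25 mm in the basket's frame. The row runs along the basket's x, 163 mm long inside: room for three nuts lying across it, at -46, 0 and +46 mm
- narrow_row (a point): middle of the narrow row (46 mm between rails, for the short nuts), on the basket floor, at x 0, y 34.5, z 25 mm in the basket's frame; same length and room as the wide row
- notch (a point): middle of one of two notches in the collar (33 mm wide, open to the top) by which the lid's lugs go in; on the collar's top, radius 116 mm, 80 degrees anticlockwise (from above) from the basket's x. The other is across the basket. From each notch a lip, underside 66 mm above the bench, runs clockwise to a pocket
- pocket (a point): middle of one of the two locking pockets in the collar, at radius 116 mm on the basket's +x, 66 mm above the bench; the other is across the basket, on -x. 29 mm wide, under a small raised dark bridge whose roof is 70 mm above the bench, with a solid stop at its clockwise side. 80 degrees clockwise from the notch
- spring_ring (a joint): how far the white sprung ring inside the collar (inside radius 97 mm), which carries the lid, is pressed down, in m: 0 without lid, about 0.001 with the lid loose in the notches, 0.004 with the lid locked, 0.014 at its bottom stop. Net push needed on the lid: about 11 N at 0.010, 16 N at the stop
- lid: round wire lid, 0.32 kg: disc of radius 104 mm, 4 mm thick, two lugs at its +x and -x ends. Origin at the centre of its underside, z up; half a turn makes no difference. Starts locked: underside 66 mm above the bench, x along the basket's x. To unlock, push down 6 to 9 mm, turn 80 degrees anticlockwise, lift. Free bench for it: 0.49 m ahead, 0.34 m left of the robot
- lid_bar (a point): middle of the lid's black grip bar, 29 mm above the lid's underside; bar 90 mm along the lid's x, 18 mm thick in y, 30 mm high, standing 10 mm clear of the mesh
- lid_lug (a point): outer part of the lid's +x lug, at radius 113 mm; lugs are 20 mm wide, 4 mm thick, flush with the lid's underside and reach to radius 119. Locking: set both lugs in the notches (underside rests at 69 mm), push the underside down to 57 to 61 mm above the bench, turn 80 degrees clockwise to the stop, let go: it springs up into the pockets, to 66 mm
- long1: long hexagon coupling nut of plain steel (a long hexagonal sleeve with a threaded bore, open at both ends), 19 mm across flats and 22 mm across corners, 56 mm long, about 100 g, lying on one of its flats on the bench to the right of the basket. Origin at its middle, on its axis, so 9.5 mm above what it lies on; x runs along its length. None if it is not there in this run
- long2: long hexagon coupling nut of plain steel (a long hexagonal sleeve with a threaded bore, open at both ends), 19 mm across flats and 22 mm across corners, 56 mm long, about 100 g, lying on one of its flats on the bench to the right of the basket. Origin at its middle, on its axis, so 9.5 mm above what it lies on; x runs along its length. None if it is not there in this run
- long3: long hexagon coupling nut of plain steel (a long hexagonal sleeve with a threaded bore, open at both ends), 19 mm across flats and 22 mm across corners, 56 mm long, about 100 g, lying on one of its flats on the bench to the right of the basket. Origin at its middle, on its axis, so 9.5 mm above what it lies on; x runs along its length. None if it is not there in this run
- short1: short hexagon coupling nut of plain steel (a long hexagonal sleeve with a threaded bore, open at both ends), 19 mm across flats and 22 mm across corners, 36 mm long, about 64 g, lying on one of its flats on the bench to the right of the basket. Origin at its middle, on its axis, so 9.5 mm above what it lies on; x runs along its length. None if it is not there in this run
- short2: short hexagon coupling nut of plain steel (a long hexagonal sleeve with a threaded bore, open at both ends), 19 mm across flats and 22 mm across corners, 36 mm long, about 64 g, lying on one of its flats on the bench to the right of the basket. Origin at its middle, on its axis, so 9.5 mm above what it lies on; x runs along its length. None if it is not there in this run
- short3: short hexagon coupling nut of plain steel (a long hexagonal sleeve with a threaded bore, open at both ends), 19 mm across flats and 22 mm across corners, 36 mm long, about 64 g, lying on one of its flats on the bench to the right of the basket. Origin at its middle, on its axis, so 9.5 mm above what it lies on; x runs along its length. None if it is not there in this run
- oil_can: bystander: upright dark steel oil bottle, 56 mm across, 120 mm high, beyond the basket to the left; leave it. Origin at the centre of its underside
- spanner: bystander: steel spanner 200 mm long lying beyond the basket; leave it. Origin on its underside, near its middle
- cleaning_brush: bystander: flat cleaning brush 200 mm long lying ahead on the left, beyond the free bench; leave it. Origin on its underside, near its middle
Mind the look-alikes: they are no part of the job. What is shaped like the long2 but green or purple is not meant.

How it is judged (in metres and radians):
On the way, in this order (a step that is already met when the one before it is completed fails the run):
1. the lid is unlocked and lifted off the basket ((z of lid in the frame of basket above 0.09 m or horizontal distance between lid and basket above 0.15 m)), for 0.2 s.
2. every nut lies in the row of its length (y of long1 in the frame of basket between -0.0495 and 0.0005 m and x of long1 in the frame of basket between -0.075 and 0.075 m and z of long1 in the frame of basket between 0.03 and 0.038 m and angle between long1's own x axis and vertical between 1.45 and 1.69 rad and linear speed of each of long1, long2, long3, short1, short2, short3 below 0.03 m/s and y of long2 in the frame of basket between -0.0495 and 0.0005 m and x of long2 in the frame of basket between -0.075 and 0.075 m and z of long2 in the frame of basket between 0.03 and 0.038 m and angle between long2's own x axis and vertical between 1.45 and 1.69 rad and y of long3 in the frame of basket between -0.0495 and 0.0005 m and x of long3 in the frame of basket between -0.075 and 0.075 m and z of long3 in the frame of basket between 0.03 and 0.038 m and angle between long3's own x axis and vertical between 1.45 and 1.69 rad and y of short1 in the frame of basket between 0.0195 and 0.0495 m and x of short1 in the frame of basket between -0.075 and 0.075 m and z of short1 in the frame of basket between 0.03 and 0.038 m and angle between short1's own x axis and vertical between 1.45 and 1.69 rad and y of short2 in the frame of basket between 0.0195 and 0.0495 m and x of short2 in the frame of basket between -0.075 and 0.075 m and z of short2 in the frame of basket between 0.03 and 0.038 m and angle between short2's own x axis and vertical between 1.45 and 1.69 rad and y of short3 in the frame of basket between 0.0195 and 0.0495 m and x of short3 in the frame of basket between -0.075 and 0.075 m and z of short3 in the frame of basket between 0.03 and 0.038 m and angle between short3's own x axis and vertical between 1.45 and 1.69 rad), for 0.3 s.
At the end, for the whole second after the job is handed in: every nut lies level on the basket floor between the rails of its row (axis within 0.12 rad of level, middle 30 to 38 mm above the bench), and the lid is locked: lugs up in the pockets, centred within 8 mm, turned home within 0.09 rad, underside 63.5 to 68.5 mm above the bench, level and still (all of step 2 and horizontal distance between lid and basket below 0.008 m and z of lid in the frame of basket between 0.0635 and 0.0685 m and angle between the x axis of lid and the x axis of basket, either way round below 0.09 rad and angle between lid's own z axis and vertical below 0.05 rad and linear speed of lid below 0.02 m/s); the robot touches nothing.
It fails at once if the oil can, the spanner or the cleaning brush is moved more than 3 cm (distance of any of oil_can, spanner, cleaning_brush from where it was at the start of the episode above 0.03 m).
Of long1, long2, long3, short1, short2, short3 only 4 to 6 are there at a start; the rules pass over those that are not, and their reading is None.
At some moment in a run one of long1, long2, long3, short1, short2, short3 may be knocked a few centimetres aside while the robot is not near it.
Once in a run the grip may slacken for a moment while it holds something.
It also fails if it takes over 208 s, if anything falls off the work surface, if the arm or the gripper's body presses on something with over 40 N, if the wrist force passes 120 N, or if a joint passes its speed limit or range.

ROBOT

A 6-joint arm with a two-finger parallel gripper is mounted at the origin on the work surface. World frame = base frame: x ahead of the robot, y to its left, z up, the work surface at z = 0. Lengths are in m, angles in degrees, forces in N, time in s.
With the tool pointing down it reaches from about 0.35 to 0.85 m from the base axis. Payload 8.1 kg.
Tool frame: the origin (TCP) lies at the very end of the fingers, on their centre line; the grasp point (between the pads) lies 19 mm behind it; z points along the fingers, x is the direction in which the jaws open and shut, and the axes are right-handed (so a half turn about z gives the same grasp; the last joint's range is limited). The gripper opens to 85 mm and grips with 20 to 120 N. Pads are 22 mm wide; open, the fingers measure 114 mm over their backs; the gripper's body (76 mm by 85 mm) begins 54 mm behind the grasp point. The pads swing forward as they close: fully open they stand 13 mm farther back than shut.
Start: joints at [63.69, 7.471, 85.268, -0, 87.261, -4.893], TCP at [0.219, 0.559, 0.231] pointing down, gripper open.
Joint ranges: [-169.43, 169.43], [-51.17, 129.36], [1.28, 143.12], [-76.62, 256.62], [0, 156.53], [-152.29, 152.29]. Speed limits (degrees/s): [136.94, 136.94, 159.86, 180, 180, 180].

INTERFACE

Orientations are given as a 3x3 rotation matrix whose columns are the frame's x, y, z axes.
In Python, from plant import sensors, imaging, workorder gives the robot as it stands. The module is installed in compiled form; this text tells all that it offers.
- The arm moves only by the tool servo_tool, never from a script. Its argument "commands" is a list of rows, each an object of numbers: "dx", "dy", "dz": the shift along the tool's x, y, z scaled (see below); "wx", "wy", "wz": the turn, a rotation vector about the tool's x, y, z scaled (see below); "claw": the gripper command: -1 is shut, 1 is fully open, values between are in proportion. In form: [{"dx": .., "dy": .., "dz": .., "wx": .., "wy": .., "wz": .., "claw": ..}, ...]. A call has 1 to 12 rows; each row is the pose to reach, as a shift and turn from the pose measured when the call began, along the tool's axes at that moment; what a row does not reach only later rows make up. The controller multiplies each number of a shift by 0.1 m and each number of a turn by 0.5 rad. A row lasts 1/10 s, in which the tool goes at most 50 mm and 8.59 degrees, less where a joint would pass 70% of its speed; a pose out of reach is approached as far as the arm can. A call with a number of a shift or a turn outside -1 to 1 is refused whole. A call with a gripper value outside its range is refused whole. The fingers move at their own pace and stop on an object; "force" is the grip in N (left out, the last holds). Time passes only in rows, so rows that repeat a pose let the fingers close. It gives the time, the measured TCP pose, the force and the opening at its end, in the units of the state.
- sensors.sense(): the state, without advancing time (a new reading comes with each control period).
- imaging.snapshot(name): name is "scene" or "top"; returns the picture (480x640x3 uint8, red, green, blue); there is no depth.
- imaging.calibration(name): a dict with "fovy" (degrees; the focal length in pixels is half the picture's height over the tangent of half this angle, whatever the lens; pixels are square), "cx", "cy" (the principal point, pixels), "k1" (the pictures are not rectified: a ray, as slopes to the right and down, at radius r is drawn at 1 + k1 r^2 times it, then the intrinsics apply), "R" (3x3) and "t" (3): a world point X has camera coordinates R X + t. Camera axes: x right, y down, z forward; pixel columns grow to the right and rows downward; lengths in m; the calibration is good to about 2 mm. A picture is of the moment at which its call begins. calibration takes no time and is no camera call.
- workorder.hand_in(): hands the job in, once; it reports no verdict.
The state is a dict: "time_s": time; "joint_pos": joint angles; "qd": joint speeds; "joint_efforts": joint torques, N m; "ee_pos": TCP position; "eef_rot": TCP orientation; "ft_force": force on the tool from outside, world axes, zero at the start; "wrist_torque": the same for the moment, N m; "grip_width": opening from 0.0 (shut) to 1.0 (fully open).
Only numpy, scipy, OpenCV 4.12 (cv2) and the standard library are available. Lean on these libraries where they do the work, as an engineer would, in place of code of your own. Each camera call takes 0.05 s, during which the arm holds its last target. There are 200 camera calls.

## Working session

There is one attempt and no reset: what is moved stays moved. The work goes in short steps, Python scripts to look and compute and a tool call to move; the robot and the scene stay as the last step left them, time stands still between calls to the robot, and variables do not carry over. Pictures are saved under pics/ and viewed, and the job is handed in when it is done.

Besides the shell and the picture viewer there is one more tool, called after "Emit:" as name([rows], argument=value, ...), one row to a line, values as JSON. servo_tool: Moves the arm, as the interface text tells. Its arguments: {"type":"object","properties":{"commands":{"type":"array","items":{"type":"object","properties":{"dx":{"type":"number","minimum":-1,"maximum":1},"dy":{"type":"number","minimum":-1,"maximum":1},"dz":{"type":"number","minimum":-1,"maximum":1},"wx":{"type":"number","minimum":-1,"maximum":1},"wy":{"type":"number","minimum":-1,"maximum":1},"wz":{"type":"number","minimum":-1,"maximum":1},"claw":{"type":"number"}}}},"force":{"type":"number"}},"required":["commands"]}

```bash
mkdir -p pics; cat > h.py <<'E'
import numpy as np,cv2
from plant import sensors,imaging,workorder
def K(n):
    c=imaging.calibration(n);f=240/np.tan(np.radians(c['fovy'])/2)
    return c,np.array([[f,0,c['cx']],[0,f,c['cy']],[0,0,1.]]),np.array([c['k1'],0,0,0.])
def px2w(n,uv,z):
    c,k,d=K(n);R=np.array(c['R']);t=np.array(c['t'])
    p=cv2.undistortPoints(np.array(uv,float).reshape(-1,1,2),k,d).reshape(-1,2)
    r=np.c_[p,np.ones(len(p))]@R; o=-R.T@t
    return o+r*((z-o[2])/r[:,2])[:,None]
def w2px(n,X):
    c,k,d=K(n);R=np.array(c['R'])
    return cv2.projectPoints(np.array(X,float).reshape(-1,1,3),cv2.Rodrigues(R)[0],np.array(c['t'],float),k,d)[0].reshape(-1,2)
def snap(n,f):
    im=imaging.snapshot(n);cv2.imwrite('pics/'+f,im[:,:,::-1]);return im
def st():
    s=sensors.sense();print(s['time_s'],np.round(s['ee_pos'],4),np.round(s['eef_rot'],3).tolist(),'F',np.round(s['ft_force'],1),'g',s['grip_width'],'q',np.round(s['joint_pos'],1));return s
E
python3 - <<'E'
from h import *
st();snap('scene','s0.png');snap('top','t0.png')
for n in('scene','top'):
    c,k,d=K(n);R=np.array(c['R']);print(n,k[0,0],c['k1'],-R.T@np.array(c['t']),R.round(2).tolist())
E
```

```text
0.0 [0.2188 0.5581 0.2302] [[0.365, 0.931, -0.001], [0.931, -0.365, -0.002], [-0.002, -0.0, -1.0]] F [-0.1  0.3 -0.1] g 0.999616162075526 q [63.7  7.5 85.3  0.  87.3 -4.9]
scene 443.7454434841341 0.03167001635148507 [ 0.88861354 -0.55131362  0.9008378 ] [[0.9, 0.43, -0.0], [0.33, -0.71, -0.62], [-0.27, 0.56, -0.79]]
top 466.25066787088053 -0.017299919236630216 [ 0.4515386  -0.00370362  1.13390741] [[0.02, -1.0, -0.01], [-0.99, -0.01, -0.13], [0.13, 0.02, -0.99]]
```

View pics/s0.png

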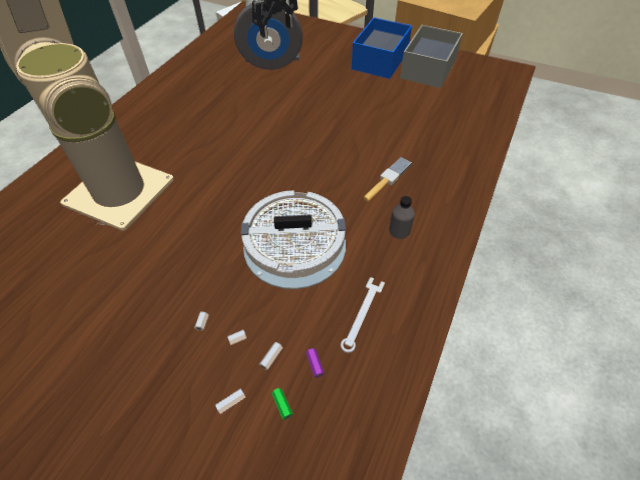

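View pics/t0.png

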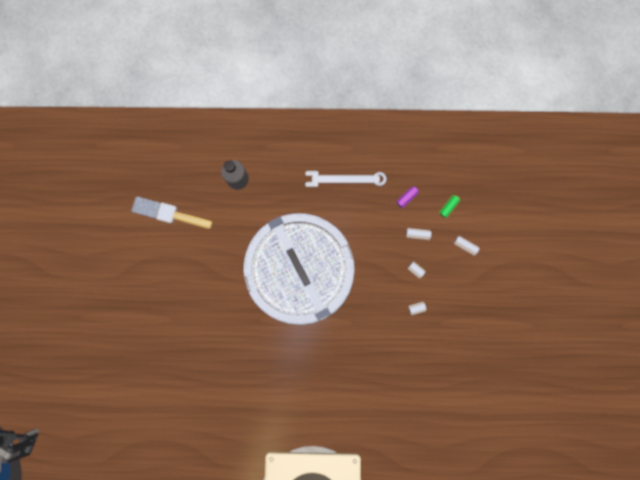

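Two long and two short nuts are visible, plus purple and green look-alikes. The basket is at about (299,269) in the top picture, with its pockets at (277,223) and (322,314). I'll zoom in.

```bash
python3 - <<'E'
from h import *
t=cv2.imread('pics/t0.png');s=cv2.imread('pics/s0.png')
cv2.imwrite('pics/z1.png',cv2.resize(t[205:335,230:370],None,fx=4.5,fy=4.5,interpolation=3))
cv2.imwrite('pics/z2.png',cv2.resize(s[180:295,230:360],None,fx=5,fy=5,interpolation=3))
# nuts: white-grey blobs
for n,im,roi in(('top',t,(390,215,500,330)),('scene',s,(180,300,300,425))):
    x0,y0,x1,y1=roi;c=im[y0:y1,x0:x1].astype(int)
    m=((c.min(2)>110)).astype(np.uint8)
    k,l,stt,cen=cv2.connectedComponentsWithStats(m)
    for i in range(1,k):
        if stt[i,4]<30: continue
        ys,xs=np.nonzero(l==i);P=px2w(n,np.c_[xs+x0,ys+y0],0.0095)[:,:2]
        r=cv2.minAreaRect((P*1000).astype(np.float32)); w=P.mean(0)
        e,v=np.linalg.eigh(np.cov((P-w).T));print(n,(cen[i]+[x0,y0]).round(1),stt[i,4],w.round(4),'rect c',np.round(r[0],1),np.round(r[1],1),'axis deg',np.degrees(np.arctan2(v[1,1],v[0,1])).round(1)%180)
E
```

```text
top [418.4 233.4] 253 [ 0.6255 -0.2467] rect c [ 625.6 -247. ] [61.3 24.8] axis deg 84.8
top [466.5 245.2] 256 [ 0.5983 -0.3628] rect c [ 597.9 -363.3] [61.8 25.2] axis deg 61.0
top [416.4 269.6] 170 [ 0.5372 -0.2407] rect c [ 537.2 -240.7] [41.1 24.4] axis deg 52.7
top [417.2 307.9] 174 [ 0.4459 -0.2417] rect c [ 446.1 -242.2] [24.2 41.8] axis deg 106.4
scene [201.5 319.6] 145 [ 0.4444 -0.2396] rect c [ 444.8 -239.8] [21.4 39.3] axis deg 111.9
scene [236.5 336.8] 164 [ 0.5373 -0.2419] rect c [ 537.5 -241.6] [37.5 22.4] axis deg 53.1
scene [271.1 354.8] 269 [ 0.6254 -0.2459] rect c [ 625.6 -245.4] [59.7 21.8] axis deg 85.4
scene [229.8 400.8] 320 [ 0.5986 -0.3642] rect c [ 598.9 -363.8] [56.8 21.5] axis deg 59.7
```

View pics/z1.png

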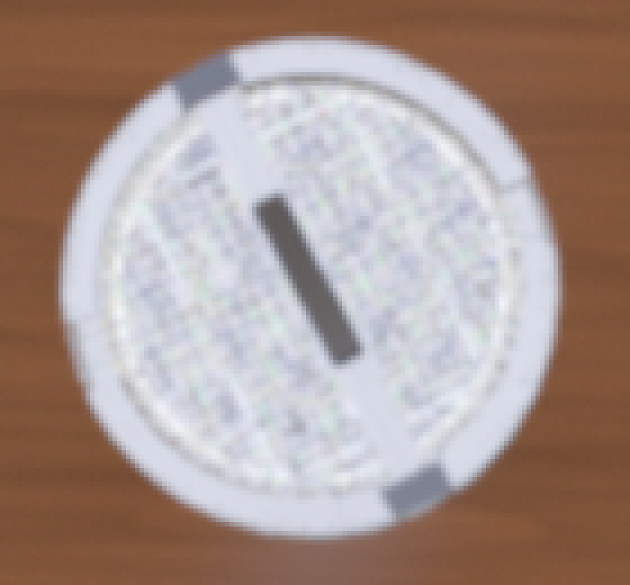

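View pics/z2.png

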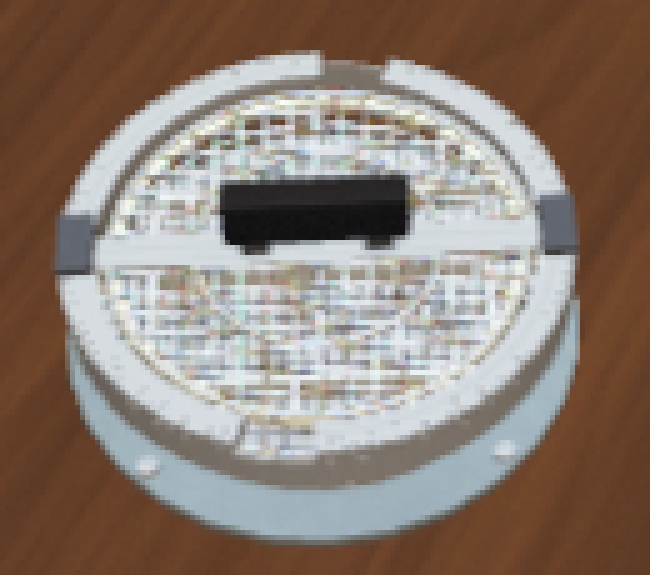

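```bash
cat >> h.py <<'E'
def blobs(n,im,roi,f,z,amin=20):
    x0,y0,x1,y1=roi;c=im[y0:y1,x0:x1].astype(int);m=f(c).astype(np.uint8)
    k,l,s,cen=cv2.connectedComponentsWithStats(m);out=[]
    for i in range(1,k):
        if s[i,4]<amin: continue
        ys,xs=np.nonzero(l==i);P=px2w(n,np.c_[xs+x0,ys+y0],z)[:,:2];w=P.mean(0);v=np.linalg.eigh(np.cov((P-w).T))[1]
        r=cv2.minAreaRect((P*1000).astype(np.float32))
        print(n,(cen[i]+[x0,y0]).round(1),s[i,4],w.round(4),'rect',np.round(r[0],1),np.round(r[1],1),'ang',(np.degrees(np.arctan2(v[1,1],v[0,1]))%180).round(1));out.append(w)
    return out
E
python3 - <<'E'
from h import *
t=cv2.imread('pics/t0.png')[:,:,::-1];s=cv2.imread('pics/s0.png')[:,:,::-1]
R=(240,210,360,328)
print('bar');blobs('top',t,R,lambda c:c.max(2)<110,.11)
blobs('scene',s,(270,205,320,235),lambda c:c.max(2)<60,.095)
print('bridge')
for n,im,roi in(('top',t,R),('scene',s,(235,185,355,245))):
    b=blobs(n,im,roi,lambda c:(c.max(2)<165)&(c.min(2)>85)&(abs(c[:,:,2]-c[:,:,0])<45)&(c[:,:,2]>c[:,:,0]+5),.079)
    if len(b)==2: print('mid',(b[0]+b[1])/2,np.linalg.norm(b[0]-b[1]))
# collar outline in top: bright ring
g=((t.min(2)>120)).astype(np.uint8);g[:205]=0;g[335:]=0;g[:,:235]=0;g[:,365:]=0
cs=max(cv2.findContours(g,0,1)[0],key=len).reshape(-1,2);P=px2w('top',cs,.074)[:,:2]
h=cv2.convexHull((P*1000).astype(np.float32)).reshape(-1,2)
e=cv2.fitEllipse(h);print(e)
E
```

```text
bar
top [297.7 266. ] 181 [0.5337 0.0411] rect [532.5  40.7] [83. 11.] ang 29.0
scene [292.3 221.9] 430 [0.5331 0.0375] rect [534.4  35.9] [87.7 41.1] ang 28.4
bridge
top [275.2 222.6] 84 [0.6351 0.096 ] rect [634.7  95.6] [14.6 30.8] ang 119.2
top [322.6 313.9] 90 [ 0.4295 -0.0156] rect [430.2 -17.1] [14.9 32.1] ang 116.1
mid [0.53228813 0.04019424] 0.23397460127941794
scene [340.5 223.9] 67 [0.6345 0.0933] rect [635.3  92. ] [15.4 34.6] ang 115.2
scene [244.9 228. ] 73 [ 0.4319 -0.016 ] rect [432.  -15.9] [14.4 32. ] ang 120.3
mid [0.53322934 0.03861167] 0.2302203701702935
((532.8270874023438, 40.72317886352539), (253.495849609375, 255.69100952148438), 115.54670715332031)
```

```bash
cat >> h.py <<'E'
from scipy.spatial.transform import Rotation as Ro,Slerp
def down(yaw):
    a=np.radians(yaw);c,s=np.cos(a),np.sin(a);return np.array([[c,s,0],[s,-c,0],[0,0,-1.]])
def plan(*wps):
    """wps: (x,y,z,yaw of tool x). prints per call the units"""
    s=sensors.sense();p=np.array(s['ee_pos']);R=np.array(s['eef_rot'])
    for w in wps:
        q=np.array(w[:3]);T=down(w[3]);rv=Ro.from_matrix(R.T@T).as_rotvec()
        n=int(max(np.ceil(np.linalg.norm(rv)/.5-1e-2),1))
        while True:
            sl=Slerp([0,1],Ro.from_matrix([R,T]));ks=np.linspace(0,1,n+1);M=sl(ks).as_matrix();out=[]
            for i in range(n):
                d=M[i].T@(q-p)/n/.1; r=Ro.from_matrix(M[i].T@M[i+1]).as_rotvec()/.5; out.append(np.r_[d,r])
            if np.abs(out).max()<=1: break
            n+=1
        print('->',w,'calls',n)
        for o in out: print('   d',o[:3].round(3),'w',o[3:].round(3))
        p,R=q,T
E
python3 -c "
from h import *
plan((.533,.04,.2,-61.6),(.533,.04,.13,-61.6),(.533,.04,.079,-61.6))"
```

```text
-> (0.533, 0.04, 0.2, -61.6) calls 7
   d [-0.525  0.688  0.044] w [0.001 0.    0.649]
   d [-0.278  0.82   0.044] w [0.001 0.    0.649]
   d [-0.002  0.866  0.044] w [0.001 0.    0.649]
   d [0.274 0.821 0.043] w [0.001 0.    0.649]
   d [0.521 0.691 0.043] w [0.001 0.    0.649]
   d [0.715 0.489 0.043] w [0.001 0.    0.649]
   d [0.833 0.235 0.043] w [0.001 0.    0.649]
-> (0.533, 0.04, 0.13, -61.6) calls 1
   d [0.  0.  0.7] w [0. 0. 0.]
-> (0.533, 0.04, 0.079, -61.6) calls 1
   d [0.   0.   0.51] w [0. 0. 0.]
```

Emit:
servo_tool([
  {"dx": -0.525, "dy": 0.688, "dz": 0.04, "wz": 0.65, "claw": 1},
  {"dx": -0.525, "dy": 0.688, "dz": 0.04, "wz": 0.65, "claw": 1},
  {"dx": -0.525, "dy": 0.688, "dz": 0.04, "wz": 0.65, "claw": 1},
])

```text
$.commands[0]: bad value
```

Emit:
servo_tool([
  {"dx": -0.278, "dy": 0.82, "dz": 0.04, "wz": 0.65, "claw": 1},
  {"dx": -0.278, "dy": 0.82, "dz": 0.04, "wz": 0.65, "claw": 1},
  {"dx": -0.278, "dy": 0.82, "dz": 0.04, "wz": 0.65, "claw": 1},
])

```text
$.commands[0]: bad value
```

Emit:
servo_tool([
  {"dx": 0, "dy": 0.866, "dz": 0.04, "wz": 0.65, "claw": 1},
  {"dx": 0, "dy": 0.866, "dz": 0.04, "wz": 0.65, "claw": 1},
  {"dx": 0, "dy": 0.866, "dz": 0.04, "wz": 0.65, "claw": 1},
])

```text
$.commands[0]: bad value
```

Emit:
servo_tool([
  {"dx": 0.274, "dy": 0.82, "dz": 0.04, "wz": 0.65, "claw": 1},
  {"dx": 0.274, "dy": 0.82, "dz": 0.04, "wz": 0.65, "claw": 1},
  {"dx": 0.274, "dy": 0.82, "dz": 0.04, "wz": 0.65, "claw": 1},
])

```text
$.commands[0]: bad value
```

Emit:
servo_tool([
  {"dx": 0.52, "dy": 0.69, "dz": 0.04, "wz": 0.65, "claw": 1},
  {"dx": 0.52, "dy": 0.69, "dz": 0.04, "wz": 0.65, "claw": 1},
  {"dx": 0.52, "dy": 0.69, "dz": 0.04, "wz": 0.65, "claw": 1},
])

```text
$.commands[0]: bad value
```

Emit:
servo_tool([
  {"dx": 0.715, "dy": 0.49, "dz": 0.04, "wz": 0.65, "claw": 1},
  {"dx": 0.715, "dy": 0.49, "dz": 0.04, "wz": 0.65, "claw": 1},
  {"dx": 0.715, "dy": 0.49, "dz": 0.04, "wz": 0.65, "claw": 1},
])

```text
$.commands[0]: bad value
```

Emit:
servo_tool([
  {"dx": -0.525, "dy": 0.688, "dz": 0.04, "wx": 0, "wy": 0, "wz": 0.65, "claw": 1},
  {"dx": -0.525, "dy": 0.688, "dz": 0.04, "wx": 0, "wy": 0, "wz": 0.65, "claw": 1},
  {"dx": -0.525, "dy": 0.688, "dz": 0.04, "wx": 0, "wy": 0, "wz": 0.65, "claw": 1},
])

```text
time_s: 0.4
ee_pos: [0.2654, 0.4808, 0.2253]
eef_rot: [[0.65, 0.76, -0.001], [0.76, -0.65, -0.004], [-0.004, 0.002, -1.0]]
ft_force: [-0.7, 0.2, -0.1]
grip_width: 1.002
```

Emit:
servo_tool([
  {"dx": -0.278, "dy": 0.82, "dz": 0.04, "wx": 0, "wy": 0, "wz": 0.65, "claw": 1},
  {"dx": -0.278, "dy": 0.82, "dz": 0.04, "wx": 0, "wy": 0, "wz": 0.65, "claw": 1},
  {"dx": -0.278, "dy": 0.82, "dz": 0.04, "wx": 0, "wy": 0, "wz": 0.65, "claw": 1},
])

```text
time_s: 0.7
ee_pos: [0.3114, 0.4031, 0.2209]
eef_rot: [[0.863, 0.506, -0.001], [0.506, -0.862, -0.007], [-0.004, 0.005, -1.0]]
ft_force: [-0.0, 1.0, -1.0]
grip_width: 0.998
```

Emit:
servo_tool([
  {"dx": 0, "dy": 0.866, "dz": 0.04, "wx": 0, "wy": 0, "wz": 0.65, "claw": 1},
  {"dx": 0, "dy": 0.866, "dz": 0.04, "wx": 0, "wy": 0, "wz": 0.65, "claw": 1},
  {"dx": 0, "dy": 0.866, "dz": 0.04, "wx": 0, "wy": 0, "wz": 0.65, "claw": 1},
])

```text
time_s: 1.0
ee_pos: [0.3569, 0.3252, 0.2168]
eef_rot: [[0.981, 0.196, -0.001], [0.196, -0.981, -0.008], [-0.002, 0.008, -1.0]]
ft_force: [-0.3, 0.5, 0.3]
grip_width: 1.003
```

Emit:
servo_tool([
  {"dx": 0.274, "dy": 0.82, "dz": 0.04, "wx": 0, "wy": 0, "wz": 0.65, "claw": 1},
  {"dx": 0.274, "dy": 0.82, "dz": 0.04, "wx": 0, "wy": 0, "wz": 0.65, "claw": 1},
  {"dx": 0.274, "dy": 0.82, "dz": 0.04, "wx": 0, "wy": 0, "wz": 0.65, "claw": 1},
])

```text
time_s: 1.3
ee_pos: [0.4013, 0.2468, 0.2129]
eef_rot: [[0.991, -0.136, -0.001], [-0.136, -0.991, -0.01], [0.001, 0.01, -1.0]]
ft_force: [-0.2, 0.7, -0.3]
grip_width: 1.002
```

Emit:
servo_tool([
  {"dx": 0.52, "dy": 0.69, "dz": 0.04, "wx": 0, "wy": 0, "wz": 0.65, "claw": 1},
  {"dx": 0.52, "dy": 0.69, "dz": 0.04, "wx": 0, "wy": 0, "wz": 0.65, "claw": 1},
  {"dx": 0.52, "dy": 0.69, "dz": 0.04, "wx": 0, "wy": 0, "wz": 0.65, "claw": 1},
])

```text
time_s: 1.6
ee_pos: [0.445, 0.168, 0.2092]
eef_rot: [[0.891, -0.453, -0.001], [-0.453, -0.891, -0.012], [0.005, 0.011, -1.0]]
ft_force: [0.1, 0.8, 0.3]
grip_width: 1.0
```

Emit:
servo_tool([
  {"dx": 0.715, "dy": 0.49, "dz": 0.04, "wx": 0, "wy": 0, "wz": 0.65, "claw": 1},
  {"dx": 0.715, "dy": 0.49, "dz": 0.04, "wx": 0, "wy": 0, "wz": 0.65, "claw": 1},
  {"dx": 0.715, "dy": 0.49, "dz": 0.04, "wx": 0, "wy": 0, "wz": 0.65, "claw": 1},
])

```text
time_s: 1.9
ee_pos: [0.488, 0.0885, 0.2055]
eef_rot: [[0.694, -0.72, -0.001], [-0.72, -0.694, -0.013], [0.009, 0.01, -1.0]]
ft_force: [-0.3, 0.4, 0.3]
grip_width: 1.001
```

Emit:
servo_tool([
  {"dx": 0.833, "dy": 0.235, "dz": 0.04, "wx": 0, "wy": 0, "wz": 0.65, "claw": 1},
  {"dx": 0.833, "dy": 0.235, "dz": 0.04, "wx": 0, "wy": 0, "wz": 0.65, "claw": 1},
  {"dx": 0.833, "dy": 0.235, "dz": 0.04, "wx": 0, "wy": 0, "wz": 0.65, "claw": 1},
])

```text
time_s: 2.2
ee_pos: [0.5302, 0.0085, 0.2019]
eef_rot: [[0.42, -0.907, -0.001], [-0.907, -0.42, -0.015], [0.013, 0.007, -1.0]]
ft_force: [-0.5, 0.5, 0.1]
grip_width: 1.003
```

```bash
python3 -c "
from h import *
st();plan((.533,.04,.13,-61.6),(.533,.04,.080,-61.6))"
```

```text
2.2 [0.5302 0.0085 0.2019] [[0.42, -0.907, -0.001], [-0.907, -0.42, -0.015], [0.013, 0.007, -1.0]] F [-0.5  0.5  0.1] g 1.0025907290438416 q [-4.  -2.4 98.5 -0.8 83.9 61.2]
-> (0.533, 0.04, 0.13, -61.6) calls 1
   d [-0.283 -0.163  0.714] w [ 0.015 -0.025 -0.124]
-> (0.533, 0.04, 0.08, -61.6) calls 1
   d [0.  0.  0.5] w [0. 0. 0.]
```

Emit:
servo_tool([
  {"dx": -0.283, "dy": -0.163, "dz": 0.714, "wx": 0.015, "wy": -0.025, "wz": -0.124, "claw": 1},
  {"dx": -0.283, "dy": -0.163, "dz": 0.714, "wx": 0.015, "wy": -0.025, "wz": -0.124, "claw": 1},
  {"dx": -0.283, "dy": -0.163, "dz": 0.714, "wx": 0.015, "wy": -0.025, "wz": -0.124, "claw": 1},
  {"dx": -0.283, "dy": -0.163, "dz": 0.714, "wx": 0.015, "wy": -0.025, "wz": -0.124, "claw": 1},
  {"dx": -0.283, "dy": -0.163, "dz": 0.714, "wx": 0.015, "wy": -0.025, "wz": -0.124, "claw": 1},
])

```text
time_s: 2.7
ee_pos: [0.5343, 0.0398, 0.1322]
eef_rot: [[0.476, -0.88, 0.003], [-0.88, -0.476, -0.0], [0.002, -0.002, -1.0]]
ft_force: [0.5, 0.7, 0.3]
grip_width: 1.002
```

```bash
python3 -c "
from h import *
st();plan((.533,.04,.080,-61.6));snap('scene','s1.png');
im=cv2.imread('pics/s1.png');cv2.imwrite('pics/s1z.png',cv2.resize(im[130:310,210:380],None,fx=3.3,fy=3.3,interpolation=3))"
```

```text
2.7 [0.5343 0.0398 0.1322] [[0.476, -0.88, 0.003], [-0.88, -0.476, -0.0], [0.002, -0.002, -1.0]] F [0.5 0.7 0.3] g 1.0018793012517706 q [ -1.2   1.4 102.2  -0.   76.2  60.4]
-> (0.533, 0.04, 0.08, -61.6) calls 1
   d [-0.009  0.012  0.522] w [-0.005 -0.003  0.001]
```

View pics/s1z.png

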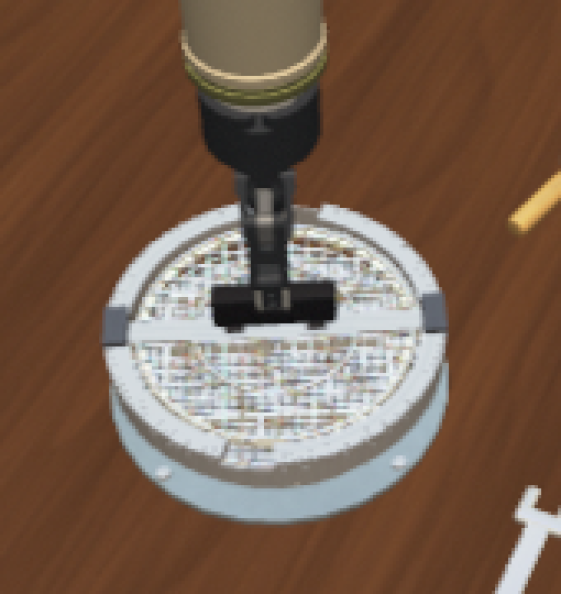

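Emit:
servo_tool([
  {"dx": -0.009, "dy": 0.012, "dz": 0.3, "wx": -0.005, "wy": -0.003, "wz": 0, "claw": 1},
  {"dx": -0.009, "dy": 0.012, "dz": 0.53, "wx": -0.005, "wy": -0.003, "wz": 0, "claw": 1},
  {"dx": -0.009, "dy": 0.012, "dz": 0.53, "wx": -0.005, "wy": -0.003, "wz": 0, "claw": 1},
  {"dx": -0.009, "dy": 0.012, "dz": 0.53, "wx": -0.005, "wy": -0.003, "wz": 0, "claw": 1},
])

```text
time_s: 3.15
ee_pos: [0.5338, 0.0397, 0.0807]
eef_rot: [[0.475, -0.88, 0.002], [-0.88, -0.475, -0.0], [0.001, -0.001, -1.0]]
ft_force: [0.2, -0.1, 0.4]
grip_width: 1.001
```

Emit:
servo_tool([
  {"dx": 0, "dy": 0, "dz": 0, "wx": 0, "wy": 0, "wz": 0, "claw": -1},
  {"dx": 0, "dy": 0, "dz": 0, "wx": 0, "wy": 0, "wz": 0, "claw": -1},
  {"dx": 0, "dy": 0, "dz": 0, "wx": 0, "wy": 0, "wz": 0, "claw": -1},
  {"dx": 0, "dy": 0, "dz": 0, "wx": 0, "wy": 0, "wz": 0, "claw": -1},
  {"dx": 0, "dy": 0, "dz": 0, "wx": 0, "wy": 0, "wz": 0, "claw": -1},
  {"dx": 0, "dy": 0, "dz": 0, "wx": 0, "wy": 0, "wz": 0, "claw": -1},
], force=100)

```text
time_s: 3.75
ee_pos: [0.534, 0.0397, 0.0812]
eef_rot: [[0.476, -0.88, 0.002], [-0.88, -0.476, -0.0], [0.001, -0.002, -1.0]]
ft_force: [-1.3, 0.4, 3.7]
grip_width: 0.19
```

```bash
python3 -c "
from h import *
st()"
```

```text
3.75 [0.534  0.0397 0.0812] [[0.476, -0.88, 0.002], [-0.88, -0.476, -0.0], [0.001, -0.002, -1.0]] F [-1.3  0.4  3.7] g 0.18981959157834608 q [ -1.2   4.6 104.5  -0.   70.7  60.4]
```

Emit:
servo_tool([
  {"dx": 0, "dy": 0, "dz": 0.04, "wx": 0, "wy": 0, "wz": 0, "claw": -1},
  {"dx": 0, "dy": 0, "dz": 0.08, "wx": 0, "wy": 0, "wz": 0, "claw": -1},
  {"dx": 0, "dy": 0, "dz": 0.08, "wx": 0, "wy": 0, "wz": 0, "claw": -1},
  {"dx": 0, "dy": 0, "dz": 0.08, "wx": 0, "wy": 0, "wz": 0, "claw": -1},
])

```text
time_s: 4.15
ee_pos: [0.5342, 0.0397, 0.0743]
eef_rot: [[0.476, -0.88, 0.002], [-0.88, -0.476, -0.0], [0.001, -0.002, -1.0]]
ft_force: [-6.3, -0.4, 11.9]
grip_width: 0.192
```

Emit:
servo_tool([
  {"dx": -0.003, "dy": 0.006, "dz": 0.013, "wx": 0, "wy": 0, "wz": -0.25, "claw": -1},
  {"dx": -0.003, "dy": 0.006, "dz": 0.013, "wx": 0, "wy": 0, "wz": -0.5, "claw": -1},
  {"dx": -0.003, "dy": 0.006, "dz": 0.013, "wx": 0, "wy": 0, "wz": -0.75, "claw": -1},
  {"dx": -0.003, "dy": 0.006, "dz": 0.013, "wx": 0, "wy": 0, "wz": -0.93, "claw": -1},
  {"dx": -0.003, "dy": 0.006, "dz": 0.013, "wx": 0, "wy": 0, "wz": -0.93, "claw": -1},
])

```text
time_s: 4.65
ee_pos: [0.5353, 0.0397, 0.0751]
eef_rot: [[0.821, -0.571, 0.006], [-0.571, -0.821, -0.0], [0.005, -0.003, -1.0]]
ft_force: [1.0, -0.0, 11.3]
grip_width: 0.191
```

```bash
python3 -c "
from h import *
s=st();print(s['wrist_torque'])"
```

```text
4.65 [0.5353 0.0397 0.0751] [[0.821, -0.571, 0.006], [-0.571, -0.821, -0.0], [0.005, -0.003, -1.0]] F [ 1.  -0.  11.3] g 0.1914473737617421 q [ -1.2   5.1 104.8   0.   69.8  33.6]
[0.2196149  0.46122416 0.09640682]
```

Emit:
servo_tool([
  {"dx": -0.008, "dy": 0.006, "dz": 0.022, "wx": 0, "wy": 0, "wz": -0.25, "claw": -1},
  {"dx": -0.008, "dy": 0.006, "dz": 0.022, "wx": 0, "wy": 0, "wz": -0.5, "claw": -1},
  {"dx": -0.008, "dy": 0.006, "dz": 0.022, "wx": 0, "wy": 0, "wz": -0.75, "claw": -1},
  {"dx": -0.008, "dy": 0.006, "dz": 0.022, "wx": 0, "wy": 0, "wz": -0.95, "claw": -1},
  {"dx": -0.008, "dy": 0.006, "dz": 0.022, "wx": 0, "wy": 0, "wz": -0.95, "claw": -1},
])

```text
time_s: 5.15
ee_pos: [0.5358, 0.0398, 0.0748]
eef_rot: [[0.992, -0.129, 0.009], [-0.129, -0.992, 0.0], [0.009, -0.002, -1.0]]
ft_force: [0.3, 1.3, 11.2]
grip_width: 0.191
```

```bash
python3 -c "
from h import *
s=st();print(s['wrist_torque']);plan((.534,.04,.0735,18.4))"
```

```text
5.15 [0.5358 0.0398 0.0748] [[0.992, -0.129, 0.009], [-0.129, -0.992, 0.0], [0.009, -0.002, -1.0]] F [ 0.3  1.3 11.2] g 0.19084100876749646 q [ -1.2   5.  104.9   0.   69.6   6.1]
[0.24199718 0.8030622  0.13305551]
-> (0.534, 0.04, 0.0735, 18.4) calls 1
   d [-0.019  0.001  0.013] w [ 0.001 -0.018 -0.901]
```

Emit:
servo_tool([
  {"dx": -0.018, "dy": 0, "dz": 0.02, "wx": 0, "wy": -0.018, "wz": -0.25, "claw": -1},
  {"dx": -0.018, "dy": 0, "dz": 0.02, "wx": 0, "wy": -0.018, "wz": -0.5, "claw": -1},
  {"dx": -0.018, "dy": 0, "dz": 0.02, "wx": 0, "wy": -0.018, "wz": -0.75, "claw": -1},
  {"dx": -0.018, "dy": 0, "dz": 0.02, "wx": 0, "wy": -0.018, "wz": -0.91, "claw": -1},
  {"dx": -0.018, "dy": 0, "dz": 0.02, "wx": 0, "wy": -0.018, "wz": -0.91, "claw": -1},
  {"dx": -0.018, "dy": 0, "dz": 0.02, "wx": 0, "wy": -0.018, "wz": -0.91, "claw": -1},
])

```text
time_s: 5.75
ee_pos: [0.5359, 0.04, 0.0748]
eef_rot: [[0.947, 0.32, 0.004], [0.32, -0.947, -0.001], [0.004, 0.002, -1.0]]
ft_force: [-1.4, -0.7, 11.2]
grip_width: 0.194
```

```bash
python3 -c "
from h import *
s=st();print(s['wrist_torque']);snap('top','t2.png');im=snap('scene','s2.png')
cv2.imwrite('pics/s2z.png',cv2.resize(im[180:300,230:360,::-1],None,fx=5,fy=5,interpolation=3));plan((.534,.04,.12,18.4),(.49,.34,.12,18.4))"
```

```text
5.75 [0.5359 0.04   0.0748] [[0.947, 0.32, 0.004], [0.32, -0.947, -0.001], [0.004, 0.002, -1.0]] F [-1.4 -0.7 11.2] g 0.1944689843659645 q [ -1.2   5.3 104.6  -0.   69.9 -19.8]
[0.064241   0.40571645 0.06236862]
-> (0.534, 0.04, 0.12, 18.4) calls 1
   d [-0.017 -0.005 -0.452] w [ 0.004 -0.007  0.009]
-> (0.49, 0.34, 0.12, 18.4) calls 3
   d [ 0.176 -0.995  0.   ] w [0. 0. 0.]
   d [ 0.176 -0.995  0.   ] w [0. 0. 0.]
   d [ 0.176 -0.995  0.   ] w [0. 0. 0.]
```

View pics/s2z.png

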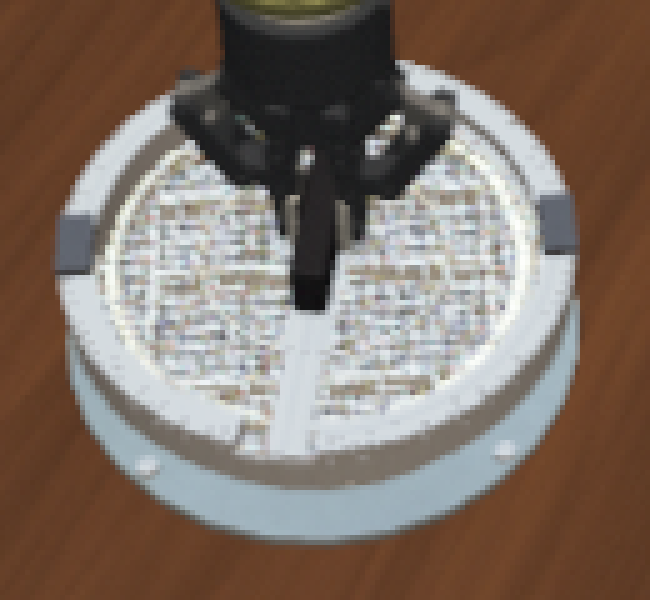

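Emit:
servo_tool([
  {"dx": -0.01, "dy": 0, "dz": -0.05, "wx": 0, "wy": -0.007, "wz": 0.01, "claw": -1},
  {"dx": -0.01, "dy": 0, "dz": -0.1, "wx": 0, "wy": -0.007, "wz": 0.01, "claw": -1},
  {"dx": -0.01, "dy": 0, "dz": -0.15, "wx": 0, "wy": -0.007, "wz": 0.01, "claw": -1},
  {"dx": -0.01, "dy": 0, "dz": -0.15, "wx": 0, "wy": -0.007, "wz": 0.01, "claw": -1},
])

```text
time_s: 6.25
ee_pos: [0.5346, 0.0397, 0.0897]
eef_rot: [[0.949, 0.315, 0.0], [0.315, -0.949, -0.002], [-0.0, 0.002, -1.0]]
ft_force: [1.2, 0.8, -3.1]
grip_width: 0.194
```

Emit:
servo_tool([
  {"dx": 0, "dy": 0, "dz": -0.15, "wx": 0, "wy": 0, "wz": 0, "claw": -1},
  {"dx": 0, "dy": 0, "dz": -0.3, "wx": 0, "wy": 0, "wz": 0, "claw": -1},
  {"dx": 0.06, "dy": -0.33, "dz": -0.4, "wx": 0, "wy": 0, "wz": 0, "claw": -1},
  {"dx": 0.12, "dy": -0.66, "dz": -0.4, "wx": 0, "wy": 0, "wz": 0, "claw": -1},
  {"dx": 0.176, "dy": -0.99, "dz": -0.4, "wx": 0, "wy": 0, "wz": 0, "claw": -1},
])

```text
time_s: 6.75
ee_pos: [0.5209, 0.1402, 0.1318]
eef_rot: [[0.949, 0.314, 0.003], [0.314, -0.949, -0.001], [0.002, 0.002, -1.0]]
ft_force: [0.7, -1.0, -3.6]
grip_width: 0.191
```

Emit:
servo_tool([
  {"dx": 0.06, "dy": -0.33, "dz": 0, "wx": 0, "wy": 0, "wz": 0, "claw": -1},
  {"dx": 0.12, "dy": -0.66, "dz": 0, "wx": 0, "wy": 0, "wz": 0, "claw": -1},
  {"dx": 0.176, "dy": -0.99, "dz": 0, "wx": 0, "wy": 0, "wz": 0, "claw": -1},
])

```text
time_s: 7.05
ee_pos: [0.5067, 0.2413, 0.1332]
eef_rot: [[0.949, 0.314, 0.005], [0.314, -0.949, -0.001], [0.004, 0.002, -1.0]]
ft_force: [0.9, -0.6, -3.6]
grip_width: 0.195
```

Emit:
servo_tool([
  {"dx": 0.06, "dy": -0.33, "dz": 0, "wx": 0, "wy": 0, "wz": 0, "claw": -1},
  {"dx": 0.12, "dy": -0.66, "dz": 0, "wx": 0, "wy": 0, "wz": 0, "claw": -1},
  {"dx": 0.176, "dy": -0.99, "dz": 0, "wx": 0, "wy": 0, "wz": 0, "claw": -1},
  {"dx": 0.176, "dy": -0.99, "dz": 0, "wx": 0, "wy": 0, "wz": 0, "claw": -1},
  {"dx": 0.176, "dy": -0.99, "dz": 0, "wx": 0, "wy": 0, "wz": 0, "claw": -1},
])

```text
time_s: 7.55
ee_pos: [0.4922, 0.3415, 0.1341]
eef_rot: [[0.949, 0.316, 0.005], [0.316, -0.949, -0.001], [0.005, 0.002, -1.0]]
ft_force: [-0.2, -0.4, -2.9]
grip_width: 0.189
```

```bash
python3 -c "
from h import *
s=st();im=snap('top','t3.png');plan((.49,.34,.025,18.4));cv2.imwrite('pics/t3z.png',cv2.resize(im[205:335,230:370,::-1],None,fx=4.5,fy=4.5,interpolation=3));im=snap('scene','s3.png')
cv2.imwrite('pics/s3z.png',cv2.resize(im[180:300,230:360,::-1],None,fx=5,fy=5,interpolation=3))"
```

```text
7.55 [0.4922 0.3415 0.1341] [[0.949, 0.316, 0.005], [0.316, -0.949, -0.001], [0.005, 0.002, -1.0]] F [-0.2 -0.4 -2.9] g 0.1892985072792393 q [30.  10.8 91.9 -0.2 77.1 11.6]
-> (0.49, 0.34, 0.025, 18.4) calls 2
   d [-0.015 -0.002  0.544] w [ 0.002 -0.005 -0.001]
   d [-0.014 -0.001  0.544] w [ 0.002 -0.005 -0.001]
```

View pics/t3.png

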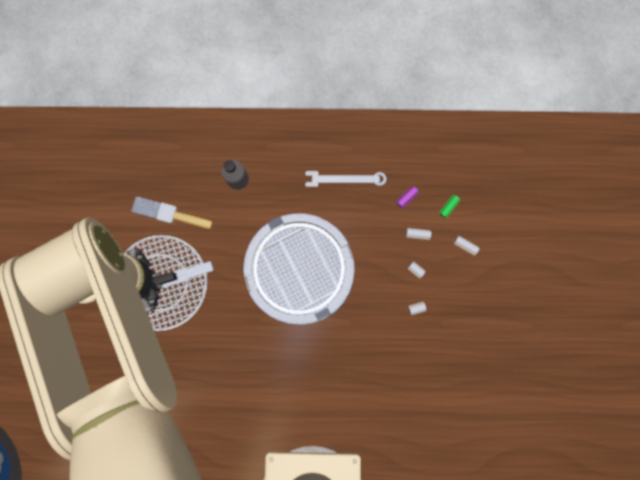

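View pics/t3z.png

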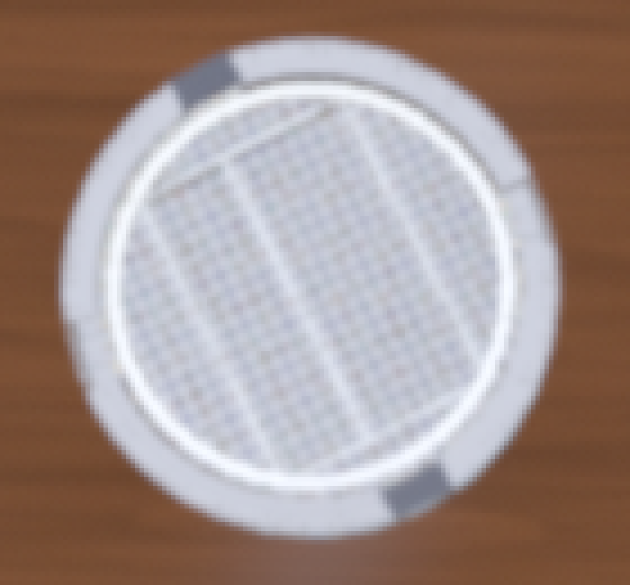

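View pics/s3z.png

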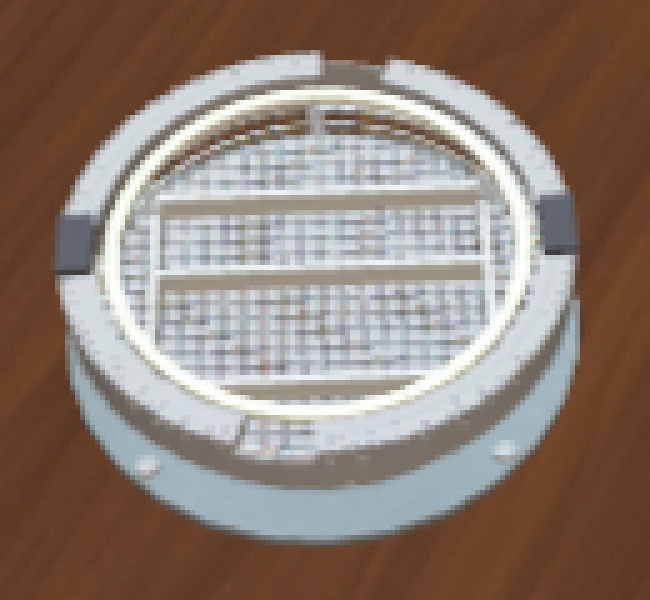

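Emit:
servo_tool([
  {"dx": -0.005, "dy": 0, "dz": 0.3, "wx": 0, "wy": -0.005, "wz": 0, "claw": -1},
  {"dx": -0.01, "dy": 0, "dz": 0.6, "wx": 0, "wy": -0.005, "wz": 0, "claw": -1},
  {"dx": -0.015, "dy": 0, "dz": 0.9, "wx": 0, "wy": -0.005, "wz": 0, "claw": -1},
  {"dx": -0.015, "dy": 0, "dz": 1.0, "wx": 0, "wy": -0.005, "wz": 0, "claw": -1},
  {"dx": -0.015, "dy": 0, "dz": 1.0, "wx": 0, "wy": -0.005, "wz": 0, "claw": -1},
  {"dx": -0.015, "dy": 0, "dz": 1.0, "wx": 0, "wy": -0.005, "wz": 0, "claw": -1},
])

```text
time_s: 8.25
ee_pos: [0.4927, 0.3396, 0.0352]
eef_rot: [[0.95, 0.313, 0.004], [0.313, -0.95, -0.001], [0.004, 0.002, -1.0]]
ft_force: [0.8, -0.3, -2.4]
grip_width: 0.193
```

Emit:
servo_tool([
  {"dx": 0, "dy": 0, "dz": 0.06, "wx": 0, "wy": -0.005, "wz": 0, "claw": -1},
  {"dx": 0, "dy": 0, "dz": 0.12, "wx": 0, "wy": -0.005, "wz": 0, "claw": -1},
  {"dx": 0, "dy": 0, "dz": 0.16, "wx": 0, "wy": -0.005, "wz": 0, "claw": -1},
  {"dx": 0, "dy": 0, "dz": 0.18, "wx": 0, "wy": -0.005, "wz": 0, "claw": -1},
  {"dx": 0, "dy": 0, "dz": 0.18, "wx": 0, "wy": -0.005, "wz": 0, "claw": -1},
])

```text
time_s: 8.75
ee_pos: [0.4924, 0.3394, 0.0166]
eef_rot: [[0.95, 0.314, 0.001], [0.314, -0.95, -0.002], [0.0, 0.002, -1.0]]
ft_force: [-0.9, -0.6, -2.3]
grip_width: 0.19
```

Emit:
servo_tool([
  {"dx": 0, "dy": 0, "dz": 0.01, "wx": 0, "wy": 0, "wz": 0, "claw": -1},
  {"dx": 0, "dy": 0, "dz": 0.02, "wx": 0, "wy": 0, "wz": 0, "claw": -1},
  {"dx": 0, "dy": 0, "dz": 0.02, "wx": 0, "wy": 0, "wz": 0, "claw": -1},
])

```text
time_s: 9.05
ee_pos: [0.4927, 0.3396, 0.0154]
eef_rot: [[0.95, 0.313, 0.001], [0.313, -0.95, -0.002], [0.001, 0.002, -1.0]]
ft_force: [-2.5, -2.4, 4.1]
grip_width: 0.19
```

Emit:
servo_tool([
  {"dx": 0, "dy": 0, "dz": 0, "wx": 0, "wy": 0, "wz": 0, "claw": 0.3},
  {"dx": 0, "dy": 0, "dz": 0, "wx": 0, "wy": 0, "wz": 0, "claw": 0.3},
  {"dx": 0, "dy": 0, "dz": 0, "wx": 0, "wy": 0, "wz": 0, "claw": 0.3},
  {"dx": 0, "dy": 0, "dz": 0, "wx": 0, "wy": 0, "wz": 0, "claw": 0.3},
  {"dx": 0, "dy": 0, "dz": -0.3, "wx": 0, "wy": 0, "wz": 0, "claw": 0.3},
  {"dx": 0, "dy": 0, "dz": -0.6, "wx": 0, "wy": 0, "wz": 0, "claw": 0.3},
  {"dx": 0, "dy": 0, "dz": -1, "wx": 0, "wy": 0, "wz": 0, "claw": 0.3},
  {"dx": 0, "dy": 0, "dz": -1, "wx": 0, "wy": 0, "wz": 0, "claw": 0.3},
])

```text
time_s: 9.85
ee_pos: [0.4962, 0.342, 0.1226]
eef_rot: [[0.95, 0.314, 0.011], [0.314, -0.95, 0.003], [0.011, 0.0, -1.0]]
ft_force: [1.0, 0.3, 0.4]
grip_width: 0.652
```

```bash
python3 -c "
from h import *
s=st();plan((.54,-.241,.13,-36.5))"
```

```text
9.85 [0.4962 0.342  0.1226] [[0.95, 0.314, 0.011], [0.314, -0.95, 0.003], [0.011, 0.0, -1.0]] F [1.  0.3 0.4] g 0.6516328859560641 q [29.8 11.6 92.3 -0.1 75.5 11.5]
-> (0.54, -0.241, 0.13, -36.5) calls 6
   d [-0.235  0.945 -0.015] w [-0.002 -0.003  0.319]
   d [-0.082  0.971 -0.014] w [-0.002 -0.003  0.319]
   d [ 0.073  0.972 -0.013] w [-0.002 -0.003  0.319]
   d [ 0.226  0.948 -0.012] w [-0.002 -0.003  0.319]
   d [ 0.373  0.9   -0.012] w [-0.002 -0.003  0.319]
   d [ 0.511  0.829 -0.012] w [-0.002 -0.003  0.319]
```

Emit:
servo_tool([
  {"dx": -0.117, "dy": 0.47, "dz": -0.05, "wx": 0, "wy": 0, "wz": 0.16, "claw": 0.3},
  {"dx": -0.235, "dy": 0.945, "dz": -0.1, "wx": 0, "wy": 0, "wz": 0.32, "claw": 0.3},
  {"dx": -0.235, "dy": 0.945, "dz": -0.1, "wx": 0, "wy": 0, "wz": 0.32, "claw": 0.3},
])

```text
time_s: 10.15
ee_pos: [0.5046, 0.2403, 0.133]
eef_rot: [[0.988, 0.152, 0.012], [0.152, -0.988, 0.002], [0.012, 0.0, -1.0]]
ft_force: [-0.4, 1.7, -0.4]
grip_width: 0.647
```

Emit:
servo_tool([
  {"dx": -0.04, "dy": 0.485, "dz": 0, "wx": 0, "wy": 0, "wz": 0.16, "claw": 0.3},
  {"dx": -0.082, "dy": 0.97, "dz": 0, "wx": 0, "wy": 0, "wz": 0.32, "claw": 0.3},
  {"dx": -0.082, "dy": 0.97, "dz": 0, "wx": 0, "wy": 0, "wz": 0.32, "claw": 0.3},
])

```text
time_s: 10.45
ee_pos: [0.5115, 0.1386, 0.1325]
eef_rot: [[1.0, -0.014, 0.012], [-0.014, -1.0, -0.0], [0.012, 0.0, -1.0]]
ft_force: [0.2, 0.8, -0.1]
grip_width: 0.65
```

Emit:
servo_tool([
  {"dx": 0.036, "dy": 0.485, "dz": 0, "wx": 0, "wy": 0, "wz": 0.16, "claw": 0.3},
  {"dx": 0.073, "dy": 0.97, "dz": 0, "wx": 0, "wy": 0, "wz": 0.32, "claw": 0.3},
  {"dx": 0.073, "dy": 0.97, "dz": 0, "wx": 0, "wy": 0, "wz": 0.32, "claw": 0.3},
])

```text
time_s: 10.75
ee_pos: [0.5178, 0.037, 0.1325]
eef_rot: [[0.984, -0.179, 0.012], [-0.179, -0.984, -0.002], [0.012, -0.0, -1.0]]
ft_force: [0.9, 0.1, 0.1]
grip_width: 0.651
```

Emit:
servo_tool([
  {"dx": 0.113, "dy": 0.475, "dz": 0, "wx": 0, "wy": 0, "wz": 0.16, "claw": 0.3},
  {"dx": 0.226, "dy": 0.95, "dz": 0, "wx": 0, "wy": 0, "wz": 0.32, "claw": 0.3},
  {"dx": 0.226, "dy": 0.95, "dz": 0, "wx": 0, "wy": 0, "wz": 0.32, "claw": 0.3},
])

```text
time_s: 11.05
ee_pos: [0.5234, -0.0646, 0.1328]
eef_rot: [[0.941, -0.339, 0.013], [-0.339, -0.941, -0.004], [0.013, -0.001, -1.0]]
ft_force: [0.0, 1.1, -0.5]
grip_width: 0.65
```

Emit:
servo_tool([
  {"dx": 0.186, "dy": 0.45, "dz": 0, "wx": 0, "wy": 0, "wz": 0.16, "claw": 0.3},
  {"dx": 0.373, "dy": 0.9, "dz": 0, "wx": 0, "wy": 0, "wz": 0.32, "claw": 0.3},
  {"dx": 0.373, "dy": 0.9, "dz": 0, "wx": 0, "wy": 0, "wz": 0.32, "claw": 0.3},
])

```text
time_s: 11.35
ee_pos: [0.5284, -0.1659, 0.1333]
eef_rot: [[0.872, -0.489, 0.014], [-0.489, -0.872, -0.006], [0.015, -0.002, -1.0]]
ft_force: [0.0, 1.4, -0.0]
grip_width: 0.65
```

```bash
cat >> h.py <<'E'
def nuts(tag):
    t=snap('top','t_%s.png'%tag);s=snap('scene','s_%s.png'%tag)
    blobs('top',t,(385,205,520,340),lambda c:c.min(2)>110,.0095,60)
    blobs('scene',s,(170,295,300,430),lambda c:c.min(2)>110,.0095,60)
E
python3 -c "
from h import *
s=st();nuts('a');plan((.5373,-.2413,.06,-36.9),(.5373,-.2413,.003,-36.9))"
```

```text
11.35 [ 0.5284 -0.1659  0.1333] [[0.872, -0.489, 0.014], [-0.489, -0.872, -0.006], [0.015, -0.002, -1.0]] F [ 0.   1.4 -0. ] g 0.6495593586457858 q [-22.7   3.4 100.    0.   75.7   6.5]
top [440.2 260. ] 7674 [ 0.5617 -0.2982] rect [ 533.5 -286.2] [265.3 265. ] ang 51.1
top [417.3 307.9] 166 [ 0.446  -0.2419] rect [ 446.2 -242.1] [23.4 40.3] ang 107.1
scene [201.4 319.5] 141 [ 0.444  -0.2396] rect [ 444.5 -239.9] [20.7 39.3] ang 111.1
scene [236.6 336.7] 163 [ 0.5374 -0.2418] rect [ 537.5 -241.6] [37.5 22.4] ang 52.2
scene [271.1 354.8] 255 [ 0.6254 -0.246 ] rect [ 625.5 -245.2] [57.8 20.8] ang 85.5
scene [229.7 400.7] 309 [ 0.5983 -0.3642] rect [ 598.6 -363.6] [56.7 21.2] ang 60.3
-> (0.5373, -0.2413, 0.06, -36.9) calls 1
   d [0.456 0.652 0.731] w [-0.009 -0.024  0.275]
-> (0.5373, -0.2413, 0.003, -36.9) calls 1
   d [0.   0.   0.57] w [0. 0. 0.]
```

View pics/s_a.png

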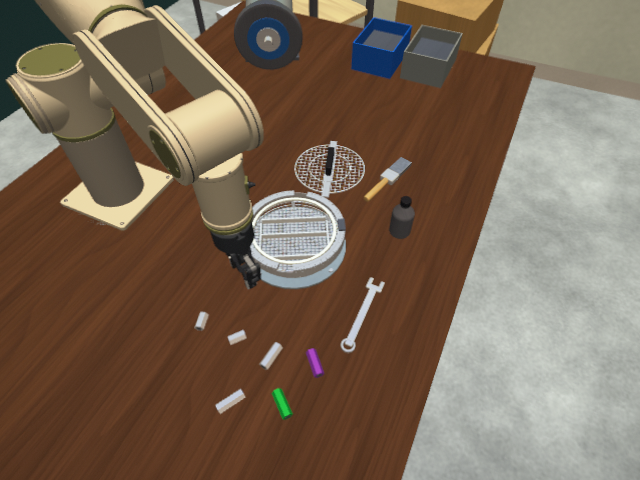

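The lid lies on the bench around (330,168). The nuts haven't moved: (201,320), (237,337), (271,355) and (230,401). Next I pick the first short nut.

Emit:
servo_tool([
  {"dx": 0.456, "dy": 0.652, "dz": 0.6, "wx": -0.009, "wy": -0.024, "wz": 0.275, "claw": 0.3},
  {"dx": 0.456, "dy": 0.652, "dz": 0.73, "wx": -0.009, "wy": -0.024, "wz": 0.275, "claw": 0.3},
  {"dx": 0.456, "dy": 0.652, "dz": 0.73, "wx": -0.009, "wy": -0.024, "wz": 0.275, "claw": 0.3},
  {"dx": 0.456, "dy": 0.652, "dz": 0.73, "wx": -0.009, "wy": -0.024, "wz": 0.275, "claw": 0.3},
  {"dx": 0.456, "dy": 0.652, "dz": 0.73, "wx": -0.009, "wy": -0.024, "wz": 0.275, "claw": 0.3},
])

```text
time_s: 11.95
ee_pos: [0.5381, -0.2395, 0.061]
eef_rot: [[0.801, -0.599, 0.001], [-0.599, -0.801, 0.0], [0.0, -0.001, -1.0]]
ft_force: [0.1, 0.8, 0.1]
grip_width: 0.651
```

```bash
python3 -c "
from h import *
s=st();plan((.5373,-.2413,.003,-36.9));im=snap('scene','s4.png');cv2.imwrite('pics/s4z.png',cv2.resize(im[270:390,170:330,::-1],None,fx=4,fy=4))"
```

```text
11.95 [ 0.5381 -0.2395  0.061 ] [[0.801, -0.599, 0.001], [-0.599, -0.801, 0.0], [0.0, -0.001, -1.0]] F [0.1 0.8 0.1] g 0.6509720555265441 q [-29.   14.   96.4   0.   69.6   7.8]
-> (0.5373, -0.2413, 0.003, -36.9) calls 1
   d [0.004 0.019 0.58 ] w [-0.001 -0.001  0.004]
```

View pics/s4z.png

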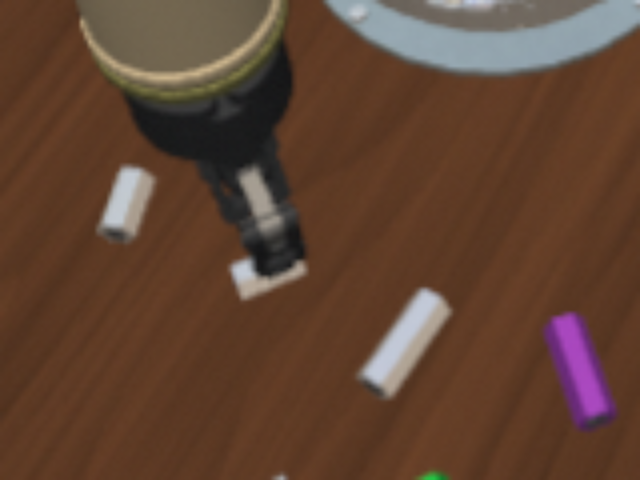

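The fingers straddle the nut. I go down and close.

Emit:
servo_tool([
  {"dx": 0.004, "dy": 0.019, "dz": 0.3, "wx": 0, "wy": 0, "wz": 0, "claw": 0.3},
  {"dx": 0.004, "dy": 0.019, "dz": 0.55, "wx": 0, "wy": 0, "wz": 0, "claw": 0.3},
  {"dx": 0.004, "dy": 0.019, "dz": 0.59, "wx": 0, "wy": 0, "wz": 0, "claw": 0.3},
  {"dx": 0.004, "dy": 0.019, "dz": 0.59, "wx": 0, "wy": 0, "wz": 0, "claw": 0.3},
  {"dx": 0.004, "dy": 0.019, "dz": 0.59, "wx": 0, "wy": 0, "wz": 0, "claw": -1},
  {"dx": 0.004, "dy": 0.019, "dz": 0.59, "wx": 0, "wy": 0, "wz": 0, "claw": -1},
  {"dx": 0.004, "dy": 0.019, "dz": 0.59, "wx": 0, "wy": 0, "wz": 0, "claw": -1},
  {"dx": 0.004, "dy": 0.019, "dz": 0.59, "wx": 0, "wy": 0, "wz": 0, "claw": -1},
  {"dx": 0.004, "dy": 0.019, "dz": 0.59, "wx": 0, "wy": 0, "wz": 0, "claw": -1},
], force=60)

```text
time_s: 12.9
ee_pos: [0.5393, -0.2422, 0.005]
eef_rot: [[0.801, -0.599, 0.005], [-0.599, -0.801, -0.002], [0.005, -0.001, -1.0]]
ft_force: [-0.8, 1.6, 6.4]
grip_width: 0.223
```

Emit:
servo_tool([
  {"dx": 0, "dy": 0, "dz": -0.3, "wx": 0, "wy": 0, "wz": 0, "claw": -1},
  {"dx": 0, "dy": 0, "dz": -0.7, "wx": 0, "wy": 0, "wz": 0, "claw": -1},
  {"dx": 0, "dy": 0, "dz": -1, "wx": 0, "wy": 0, "wz": 0, "claw": -1},
  {"dx": 0, "dy": 0, "dz": -1, "wx": 0, "wy": 0, "wz": 0, "claw": -1},
])

```text
time_s: 13.3
ee_pos: [0.5426, -0.2442, 0.1121]
eef_rot: [[0.801, -0.599, 0.014], [-0.599, -0.801, -0.007], [0.016, -0.003, -1.0]]
ft_force: [0.5, -0.4, -0.3]
grip_width: 0.222
```

```bash
cat >> h.py <<'E'
B=np.array([.534,.040]);ph=np.radians(28.4)
def bk(x,y): return B+np.array([np.cos(ph)*x-np.sin(ph)*y,np.sin(ph)*x+np.cos(ph)*y])
E
python3 -c "
from h import *
s=st();x,y=bk(-.036,.0345);print(x,y);plan((x,y,.125,28.4),(x,y,.029,28.4))"
```

```text
13.3 [ 0.5426 -0.2442  0.1121] [[0.801, -0.599, 0.014], [-0.599, -0.801, -0.007], [0.016, -0.003, -1.0]] F [ 0.5 -0.4 -0.3] g 0.22152444027225257 q [-29.2  10.7  94.4   0.   74.    7.6]
0.48592361616387736 0.053225404237368365
-> (np.float64(0.48592361616387736), np.float64(0.053225404237368365), 0.125, 28.4) calls 4
   d [-0.558 -0.511 -0.04 ] w [ 0.003 -0.008 -0.569]
   d [-0.392 -0.647 -0.037] w [ 0.003 -0.008 -0.569]
   d [-0.195 -0.731 -0.034] w [ 0.003 -0.008 -0.569]
   d [ 0.018 -0.757 -0.033] w [ 0.003 -0.008 -0.569]
-> (np.float64(0.48592361616387736), np.float64(0.053225404237368365), 0.029, 28.4) calls 1
   d [0.   0.   0.96] w [0. 0. 0.]
```

Emit:
servo_tool([
  {"dx": -0.19, "dy": -0.17, "dz": -0.05, "wx": 0, "wy": -0.008, "wz": -0.19, "claw": -1},
  {"dx": -0.37, "dy": -0.34, "dz": -0.1, "wx": 0.003, "wy": -0.008, "wz": -0.38, "claw": -1},
  {"dx": -0.558, "dy": -0.511, "dz": -0.1, "wx": 0.003, "wy": -0.008, "wz": -0.57, "claw": -1},
])

```text
time_s: 13.6
ee_pos: [0.5287, -0.1695, 0.1225]
eef_rot: [[0.938, -0.347, 0.014], [-0.347, -0.938, -0.005], [0.014, -0.0, -1.0]]
ft_force: [0.3, 0.3, -1.2]
grip_width: 0.222
```

Emit:
servo_tool([
  {"dx": -0.13, "dy": -0.22, "dz": -0.03, "wx": 0.003, "wy": -0.008, "wz": -0.19, "claw": -1},
  {"dx": -0.26, "dy": -0.43, "dz": -0.03, "wx": 0.003, "wy": -0.008, "wz": -0.38, "claw": -1},
  {"dx": -0.39, "dy": -0.647, "dz": -0.03, "wx": 0.003, "wy": -0.008, "wz": -0.57, "claw": -1},
])

```text
time_s: 13.9
ee_pos: [0.5142, -0.0944, 0.125]
eef_rot: [[0.998, -0.065, 0.01], [-0.065, -0.998, -0.002], [0.01, 0.002, -1.0]]
ft_force: [-0.6, -0.2, -0.5]
grip_width: 0.222
```

Emit:
servo_tool([
  {"dx": -0.07, "dy": -0.24, "dz": 0, "wx": 0.003, "wy": -0.008, "wz": -0.19, "claw": -1},
  {"dx": -0.13, "dy": -0.49, "dz": 0, "wx": 0.003, "wy": -0.008, "wz": -0.38, "claw": -1},
  {"dx": -0.195, "dy": -0.73, "dz": 0, "wx": 0.003, "wy": -0.008, "wz": -0.57, "claw": -1},
])

```text
time_s: 14.2
ee_pos: [0.4992, -0.0192, 0.1246]
eef_rot: [[0.975, 0.222, 0.006], [0.222, -0.975, -0.001], [0.006, 0.002, -1.0]]
ft_force: [-0.5, -0.1, -1.0]
grip_width: 0.221
```

Emit:
servo_tool([
  {"dx": 0, "dy": -0.25, "dz": 0, "wx": 0.003, "wy": -0.008, "wz": -0.19, "claw": -1},
  {"dx": 0.01, "dy": -0.5, "dz": 0, "wx": 0.003, "wy": -0.008, "wz": -0.38, "claw": -1},
  {"dx": 0.018, "dy": -0.757, "dz": 0, "wx": 0.003, "wy": -0.008, "wz": -0.57, "claw": -1},
  {"dx": 0.018, "dy": -0.757, "dz": 0, "wx": 0.003, "wy": -0.008, "wz": -0.57, "claw": -1},
  {"dx": 0.018, "dy": -0.757, "dz": 0, "wx": 0.003, "wy": -0.008, "wz": -0.57, "claw": -1},
])

```text
time_s: 14.7
ee_pos: [0.4841, 0.0552, 0.1244]
eef_rot: [[0.873, 0.487, 0.002], [0.487, -0.873, -0.001], [0.001, 0.002, -1.0]]
ft_force: [-0.1, 0.1, -0.5]
grip_width: 0.221
```

```bash
python3 -c "
from h import *
s=st();x,y=bk(-.036,.0345);plan((x,y,.06,28.4),(x,y,.031,28.4));im=snap('scene','s5.png');cv2.imwrite('pics/s5z.png',cv2.resize(im[140:300,210:370,::-1],None,fx=4,fy=4))"
```

```text
14.7 [0.4841 0.0552 0.1244] [[0.873, 0.487, 0.002], [0.487, -0.873, -0.001], [0.001, 0.002, -1.0]] F [-0.1  0.1 -0.5] g 0.22073484375065644 q [ 5.000e-01 -5.800e+00  1.101e+02 -1.000e-01  7.560e+01 -2.860e+01]
-> (np.float64(0.48592361616387736), np.float64(0.053225404237368365), 0.06, 28.4) calls 1
   d [0.006 0.024 0.644] w [ 0.005 -0.003  0.026]
-> (np.float64(0.48592361616387736), np.float64(0.053225404237368365), 0.031, 28.4) calls 1
   d [0.   0.   0.29] w [0. 0. 0.]
```

View pics/s5z.png

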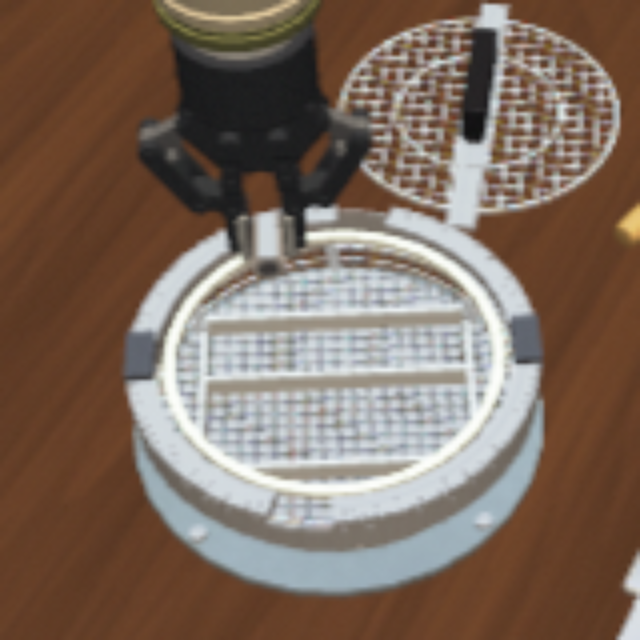

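Emit:
servo_tool([
  {"dx": 0.006, "dy": 0.024, "dz": 0.3, "wx": 0.005, "wy": -0.003, "wz": 0.026, "claw": -1},
  {"dx": 0.006, "dy": 0.024, "dz": 0.6, "wx": 0.005, "wy": -0.003, "wz": 0.026, "claw": -1},
  {"dx": 0.006, "dy": 0.024, "dz": 0.75, "wx": 0.005, "wy": -0.003, "wz": 0.026, "claw": -1},
  {"dx": 0.006, "dy": 0.024, "dz": 0.75, "wx": 0.005, "wy": -0.003, "wz": 0.026, "claw": -1},
  {"dx": 0.006, "dy": 0.024, "dz": 0.75, "wx": 0.005, "wy": -0.003, "wz": 0.026, "claw": -1},
])

```text
time_s: 15.25
ee_pos: [0.4863, 0.052, 0.0498]
eef_rot: [[0.881, 0.473, -0.0], [0.473, -0.881, -0.0], [-0.001, -0.0, -1.0]]
ft_force: [0.5, -0.4, -1.1]
grip_width: 0.222
```

```bash
python3 -c "
from h import *
s=st();x,y=bk(-.036,.0345);plan((x,y,.031,28.4));im=snap('scene','s6.png');cv2.imwrite('pics/s6z.png',cv2.resize(im[180:290,230:360,::-1],None,fx=5,fy=5))"
```

```text
15.25 [0.4863 0.052  0.0498] [[0.881, 0.473, -0.0], [0.473, -0.881, -0.0], [-0.001, -0.0, -1.0]] F [ 0.5 -0.4 -1.1] g 0.22228004645109228 q [ 1.000e-01  2.000e-01  1.128e+02 -0.000e+00  6.710e+01 -2.810e+01]
-> (np.float64(0.48592361616387736), np.float64(0.053225404237368365), 0.031, 28.4) calls 1
   d [ 0.003 -0.013  0.188] w [-0.     0.001 -0.006]
```

View pics/s6z.png

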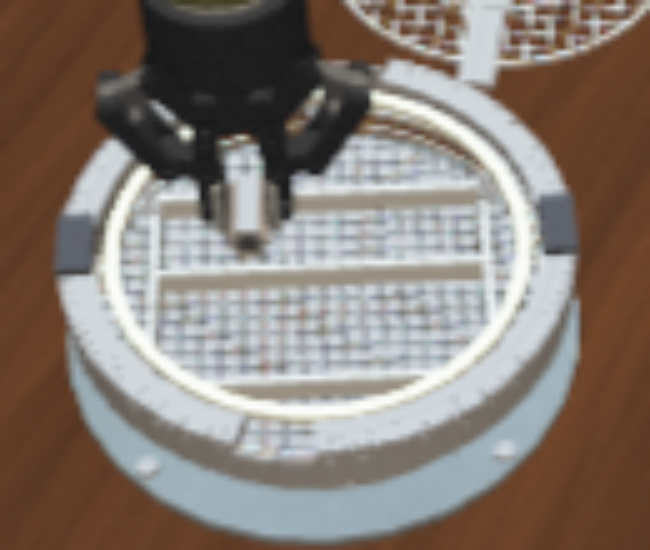

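Emit:
servo_tool([
  {"dx": 0.003, "dy": -0.01, "dz": 0.1, "wx": 0, "wy": 0, "wz": 0, "claw": -1},
  {"dx": 0.003, "dy": -0.01, "dz": 0.17, "wx": 0, "wy": 0, "wz": 0, "claw": -1},
  {"dx": 0.003, "dy": -0.01, "dz": 0.19, "wx": 0, "wy": 0, "wz": 0, "claw": -1},
  {"dx": 0.003, "dy": -0.01, "dz": 0.19, "wx": 0, "wy": 0, "wz": 0, "claw": -1},
])

```text
time_s: 15.7
ee_pos: [0.4863, 0.0532, 0.031]
eef_rot: [[0.881, 0.474, 0.0], [0.474, -0.881, -0.0], [-0.0, 0.0, -1.0]]
ft_force: [-1.0, -0.1, -1.5]
grip_width: 0.222
```

Emit:
servo_tool([
  {"dx": 0, "dy": 0, "dz": 0.005, "wx": 0, "wy": 0, "wz": 0, "claw": -0.6},
  {"dx": 0, "dy": 0, "dz": 0.005, "wx": 0, "wy": 0, "wz": 0, "claw": -0.5},
  {"dx": 0, "dy": 0, "dz": 0.005, "wx": 0, "wy": 0, "wz": 0, "claw": -0.3},
  {"dx": 0, "dy": 0, "dz": 0.005, "wx": 0, "wy": 0, "wz": 0, "claw": -0.2},
  {"dx": 0, "dy": 0, "dz": -0.3, "wx": 0, "wy": 0, "wz": 0, "claw": -0.2},
  {"dx": 0, "dy": 0, "dz": -0.65, "wx": 0, "wy": 0, "wz": 0, "claw": -0.2},
  {"dx": 0, "dy": 0, "dz": -0.95, "wx": 0, "wy": 0, "wz": 0, "claw": -0.2},
  {"dx": 0, "dy": 0, "dz": -0.95, "wx": 0, "wy": 0, "wz": 0, "claw": 0},
])

```text
time_s: 16.5
ee_pos: [0.4898, 0.0532, 0.1315]
eef_rot: [[0.881, 0.474, 0.009], [0.474, -0.881, -0.0], [0.008, 0.004, -1.0]]
ft_force: [0.6, 0.6, -0.2]
grip_width: 0.502
```

```bash
python3 -c "
from h import *
s=st();nuts('b');im=cv2.imread('pics/s_b.png');cv2.imwrite('pics/s7z.png',cv2.resize(im[180:290,230:360],None,fx=5,fy=5));plan((.445,-.2408,.06,19.2))"
```

```text
16.5 [0.4898 0.0532 0.1315] [[0.881, 0.474, 0.009], [0.474, -0.881, -0.0], [0.008, 0.004, -1.0]] F [ 0.6  0.6 -0.2] g 0.5017279207082492 q [  0.2  -5.7 109.2  -0.   76.  -28. ]
top [418.5 233.4] 245 [ 0.6256 -0.247 ] rect [ 625.6 -247.2] [61.2 24.5] ang 84.7
top [466.5 245.2] 252 [ 0.5984 -0.3629] rect [ 598.2 -363. ] [60.9 24.9] ang 60.5
top [417.3 307.8] 170 [ 0.446  -0.2418] rect [ 446.2 -241.8] [23.9 41.1] ang 106.7
scene [201.5 319.6] 145 [ 0.4444 -0.2396] rect [ 444.8 -239.8] [21.4 39.3] ang 111.9
scene [271.  354.8] 268 [ 0.6254 -0.246 ] rect [ 625.5 -245.4] [59.7 21.7] ang 85.5
scene [229.8 400.8] 320 [ 0.5986 -0.3642] rect [ 598.9 -363.8] [56.8 21.5] ang 59.7
-> (0.445, -0.2408, 0.06, 19.2) calls 3
   d [-0.588  0.796  0.223] w [ 0.001 -0.002  0.105]
   d [-0.545  0.826  0.223] w [ 0.001 -0.002  0.105]
   d [-0.501  0.854  0.223] w [ 0.001 -0.002  0.105]
```

View pics/s7z.png

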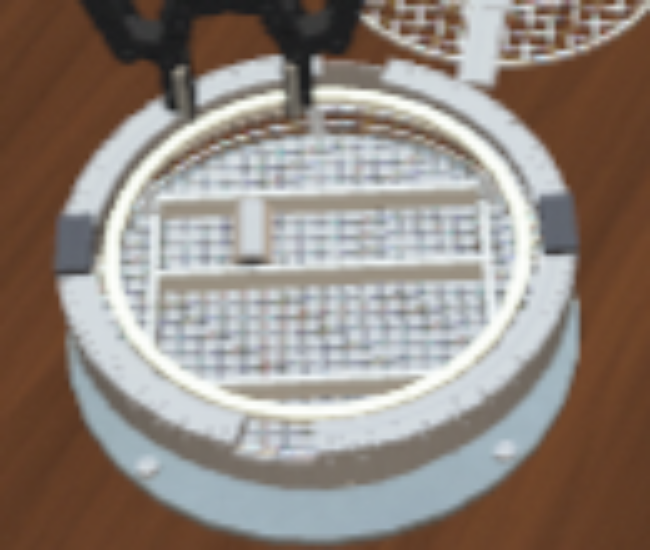

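The first nut lies flat across the narrow row at zoom (252,230). Next is the second short nut.

Emit:
servo_tool([
  {"dx": -0.29, "dy": 0.4, "dz": 0, "wx": 0, "wy": -0.002, "wz": 0.1, "claw": 0.3},
  {"dx": -0.588, "dy": 0.796, "dz": 0, "wx": 0, "wy": -0.002, "wz": 0.1, "claw": 0.3},
  {"dx": -0.588, "dy": 0.796, "dz": 0, "wx": 0, "wy": -0.002, "wz": 0.1, "claw": 0.3},
])

```text
time_s: 16.9
ee_pos: [0.4713, -0.0493, 0.1254]
eef_rot: [[0.905, 0.425, -0.001], [0.425, -0.905, -0.002], [-0.002, 0.002, -1.0]]
ft_force: [-0.8, 1.0, 0.3]
grip_width: 0.653
```

Emit:
servo_tool([
  {"dx": -0.27, "dy": 0.41, "dz": 0, "wx": 0, "wy": -0.002, "wz": 0.1, "claw": 0.3},
  {"dx": -0.545, "dy": 0.826, "dz": 0, "wx": 0, "wy": -0.002, "wz": 0.1, "claw": 0.3},
  {"dx": -0.545, "dy": 0.826, "dz": 0, "wx": 0, "wy": -0.002, "wz": 0.1, "claw": 0.3},
])

```text
time_s: 17.2
ee_pos: [0.4555, -0.1511, 0.1243]
eef_rot: [[0.927, 0.375, -0.004], [0.375, -0.927, -0.004], [-0.005, 0.002, -1.0]]
ft_force: [0.5, 0.5, -0.5]
grip_width: 0.649
```

Emit:
servo_tool([
  {"dx": -0.25, "dy": 0.42, "dz": 0.3, "wx": 0, "wy": -0.002, "wz": 0.1, "claw": 0.3},
  {"dx": -0.5, "dy": 0.85, "dz": 0.5, "wx": 0, "wy": -0.002, "wz": 0.1, "claw": 0.3},
  {"dx": -0.5, "dy": 0.85, "dz": 0.65, "wx": 0, "wy": -0.002, "wz": 0.1, "claw": 0.3},
  {"dx": -0.5, "dy": 0.85, "dz": 0.65, "wx": 0, "wy": -0.002, "wz": 0.1, "claw": 0.3},
  {"dx": -0.5, "dy": 0.85, "dz": 0.65, "wx": 0, "wy": -0.002, "wz": 0.1, "claw": 0.3},
])

```text
time_s: 17.7
ee_pos: [0.4399, -0.2474, 0.0584]
eef_rot: [[0.945, 0.328, -0.008], [0.328, -0.945, -0.001], [-0.008, -0.001, -1.0]]
ft_force: [0.2, 0.2, 0.4]
grip_width: 0.651
```

```bash
python3 -c "
from h import *
s=st();plan((.445,-.2408,.005,19.2));im=snap('scene','s8.png');cv2.imwrite('pics/s8z.png',cv2.resize(im[260:360,150:280,::-1],None,fx=5,fy=5))"
```

```text
17.7 [ 0.4399 -0.2474  0.0584] [[0.945, 0.328, -0.008], [0.328, -0.945, -0.001], [-0.008, -0.001, -1.0]] F [0.2 0.2 0.4] g 0.6506341317361926 q [-34.9   2.1 109.8  -0.3  68.4 -53.9]
-> (0.445, -0.2408, 0.005, 19.2) calls 1
   d [ 0.074 -0.045  0.534] w [-0.002  0.015 -0.003]
```

View pics/s8z.png

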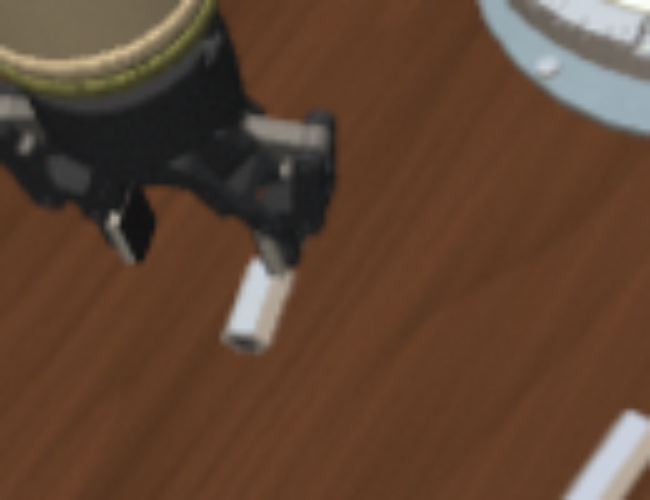

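Emit:
servo_tool([
  {"dx": 0.074, "dy": -0.045, "dz": 0.1, "wx": 0, "wy": 0.015, "wz": 0, "claw": 0.3},
  {"dx": 0.074, "dy": -0.045, "dz": 0.35, "wx": 0, "wy": 0.015, "wz": 0, "claw": 0.3},
  {"dx": 0.074, "dy": -0.045, "dz": 0.53, "wx": 0, "wy": 0.015, "wz": 0, "claw": 0.3},
  {"dx": 0.074, "dy": -0.045, "dz": 0.53, "wx": 0, "wy": 0.015, "wz": 0, "claw": 0.3},
  {"dx": 0.074, "dy": -0.045, "dz": 0.53, "wx": 0, "wy": 0.015, "wz": 0, "claw": 0.3},
  {"dx": 0.074, "dy": -0.045, "dz": 0.53, "wx": 0, "wy": 0.015, "wz": 0, "claw": -1},
  {"dx": 0.074, "dy": -0.045, "dz": 0.53, "wx": 0, "wy": 0.015, "wz": 0, "claw": -1},
  {"dx": 0.074, "dy": -0.045, "dz": 0.53, "wx": 0, "wy": 0.015, "wz": 0, "claw": -1},
  {"dx": 0.074, "dy": -0.045, "dz": 0.53, "wx": 0, "wy": 0.015, "wz": 0, "claw": -1},
  {"dx": 0.074, "dy": -0.045, "dz": 0.53, "wx": 0, "wy": 0.015, "wz": 0, "claw": -1},
])

```text
time_s: 18.75
ee_pos: [0.447, -0.2415, 0.008]
eef_rot: [[0.945, 0.328, 0.003], [0.328, -0.945, -0.001], [0.003, 0.002, -1.0]]
ft_force: [-1.0, 2.4, 6.9]
grip_width: 0.218
```

Emit:
servo_tool([
  {"dx": 0, "dy": 0, "dz": -0.3, "wx": 0, "wy": 0, "wz": 0, "claw": -1},
  {"dx": 0, "dy": 0, "dz": -0.7, "wx": 0, "wy": 0, "wz": 0, "claw": -1},
  {"dx": 0, "dy": 0, "dz": -1, "wx": 0, "wy": 0, "wz": 0, "claw": -1},
  {"dx": 0, "dy": 0, "dz": -1, "wx": 0, "wy": 0, "wz": 0, "claw": -1},
])

```text
time_s: 19.15
ee_pos: [0.45, -0.2437, 0.1142]
eef_rot: [[0.945, 0.328, 0.012], [0.328, -0.945, -0.007], [0.009, 0.01, -1.0]]
ft_force: [0.5, -0.7, -0.6]
grip_width: 0.218
```

```bash
python3 -c "
from h import *
s=st();x,y=bk(.036,.0345);plan((x,y,.125,28.4));im=snap('scene','s9.png');cv2.imwrite('pics/s9z.png',cv2.resize(im[220:360,150:280,::-1],None,fx=4,fy=4))"
```

```text
19.15 [ 0.45   -0.2437  0.1142] [[0.945, 0.328, 0.012], [0.328, -0.945, -0.007], [0.009, 0.01, -1.0]] F [ 0.5 -0.7 -0.6] g 0.21826015606286434 q [-3.420e+01 -1.900e+00  1.075e+02  1.000e-01  7.360e+01 -5.340e+01]
-> (np.float64(0.5492583134102738), np.float64(0.08747034729042819), 0.125, 28.4) calls 3
   d [ 0.675 -0.934 -0.04 ] w [ 0.007 -0.005 -0.108]
   d [ 0.724 -0.896 -0.038] w [ 0.007 -0.005 -0.108]
   d [ 0.771 -0.856 -0.037] w [ 0.007 -0.005 -0.108]
```

View pics/s9z.png

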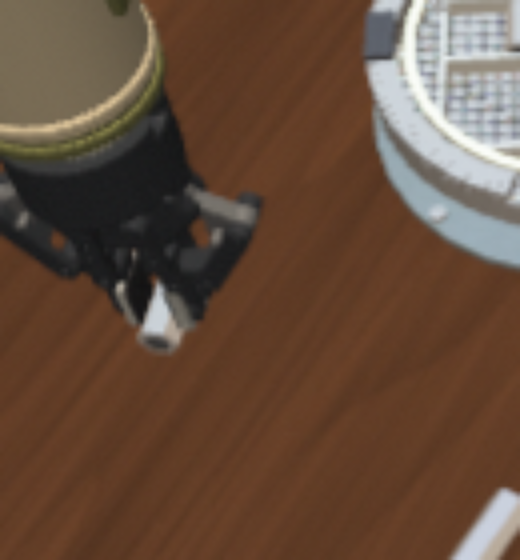

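Emit:
servo_tool([
  {"dx": 0.22, "dy": -0.31, "dz": -0.05, "wx": 0.007, "wy": -0.005, "wz": -0.1, "claw": -1},
  {"dx": 0.45, "dy": -0.62, "dz": -0.1, "wx": 0.007, "wy": -0.005, "wz": -0.1, "claw": -1},
  {"dx": 0.675, "dy": -0.934, "dz": -0.11, "wx": 0.007, "wy": -0.005, "wz": -0.1, "claw": -1},
])

```text
time_s: 19.5
ee_pos: [0.4815, -0.1313, 0.1216]
eef_rot: [[0.928, 0.374, 0.005], [0.374, -0.928, -0.002], [0.003, 0.004, -1.0]]
ft_force: [1.0, 1.4, -0.6]
grip_width: 0.215
```

Emit:
servo_tool([
  {"dx": 0.24, "dy": -0.3, "dz": 0, "wx": 0.007, "wy": -0.005, "wz": -0.1, "claw": -1},
  {"dx": 0.48, "dy": -0.6, "dz": 0, "wx": 0.007, "wy": -0.005, "wz": -0.1, "claw": -1},
  {"dx": 0.724, "dy": -0.896, "dz": 0, "wx": 0.007, "wy": -0.005, "wz": -0.1, "claw": -1},
])

```text
time_s: 19.8
ee_pos: [0.5145, -0.0195, 0.12]
eef_rot: [[0.908, 0.419, -0.001], [0.419, -0.908, 0.0], [-0.001, -0.001, -1.0]]
ft_force: [0.9, -0.6, -0.2]
grip_width: 0.217
```

Emit:
servo_tool([
  {"dx": 0.25, "dy": -0.29, "dz": 0, "wx": 0.007, "wy": -0.005, "wz": -0.1, "claw": -1},
  {"dx": 0.5, "dy": -0.58, "dz": 0, "wx": 0.007, "wy": -0.005, "wz": -0.1, "claw": -1},
  {"dx": 0.74, "dy": -0.83, "dz": 0, "wx": 0.007, "wy": -0.005, "wz": -0.1, "claw": -1},
  {"dx": 0.74, "dy": -0.83, "dz": 0, "wx": 0.007, "wy": -0.005, "wz": -0.1, "claw": -1},
  {"dx": 0.74, "dy": -0.83, "dz": 0, "wx": 0.007, "wy": -0.005, "wz": -0.1, "claw": -1},
])

```text
time_s: 20.3
ee_pos: [0.5458, 0.0873, 0.1184]
eef_rot: [[0.885, 0.466, -0.008], [0.466, -0.885, 0.002], [-0.006, -0.005, -1.0]]
ft_force: [-0.8, -0.6, -0.8]
grip_width: 0.22
```

```bash
python3 -c "
from h import *
s=st();x,y=bk(.036,.0345);plan((x,y,.052,28.4),(x,y,.034,28.4))"
```

```text
20.3 [0.5458 0.0873 0.1184] [[0.885, 0.466, -0.008], [0.466, -0.885, 0.002], [-0.006, -0.005, -1.0]] F [-0.8 -0.6 -0.8] g 0.22048339065642686 q [  3.7   5.3  99.6   0.1  75.5 -24.1]
-> (np.float64(0.5492583134102738), np.float64(0.08747034729042819), 0.052, 28.4) calls 1
   d [0.035 0.018 0.663] w [-0.011  0.012 -0.022]
-> (np.float64(0.5492583134102738), np.float64(0.08747034729042819), 0.034, 28.4) calls 1
   d [0.   0.   0.18] w [0. 0. 0.]
```

Emit:
servo_tool([
  {"dx": 0.035, "dy": 0.018, "dz": 0.2, "wx": -0.011, "wy": 0.012, "wz": -0.022, "claw": -1},
  {"dx": 0.035, "dy": 0.018, "dz": 0.5, "wx": -0.011, "wy": 0.012, "wz": -0.022, "claw": -1},
  {"dx": 0.035, "dy": 0.018, "dz": 0.66, "wx": -0.011, "wy": 0.012, "wz": -0.022, "claw": -1},
  {"dx": 0.035, "dy": 0.018, "dz": 0.66, "wx": -0.011, "wy": 0.012, "wz": -0.022, "claw": -1},
  {"dx": 0.035, "dy": 0.018, "dz": 0.66, "wx": -0.011, "wy": 0.012, "wz": -0.022, "claw": -1},
])

```text
time_s: 20.8
ee_pos: [0.549, 0.0868, 0.0524]
eef_rot: [[0.88, 0.475, -0.001], [0.475, -0.88, -0.0], [-0.001, -0.0, -1.0]]
ft_force: [-0.2, 0.7, -0.3]
grip_width: 0.218
```

```bash
python3 -c "
from h import *
s=st();x,y=bk(.036,.0345);plan((x,y,.034,28.4));im=snap('scene','s10.png');cv2.imwrite('pics/s10z.png',cv2.resize(im[180:290,230:360,::-1],None,fx=5,fy=5))"
```

```text
20.8 [0.549  0.0868 0.0524] [[0.88, 0.475, -0.001], [0.475, -0.88, -0.0], [-0.001, -0.0, -1.0]] F [-0.2  0.7 -0.3] g 0.2178410765305751 q [  3.7   9.9 102.1  -0.   68.  -24.6]
-> (np.float64(0.5492583134102738), np.float64(0.08747034729042819), 0.034, 28.4) calls 1
   d [ 0.005 -0.004  0.184] w [-0.     0.001 -0.002]
```

View pics/s10z.png

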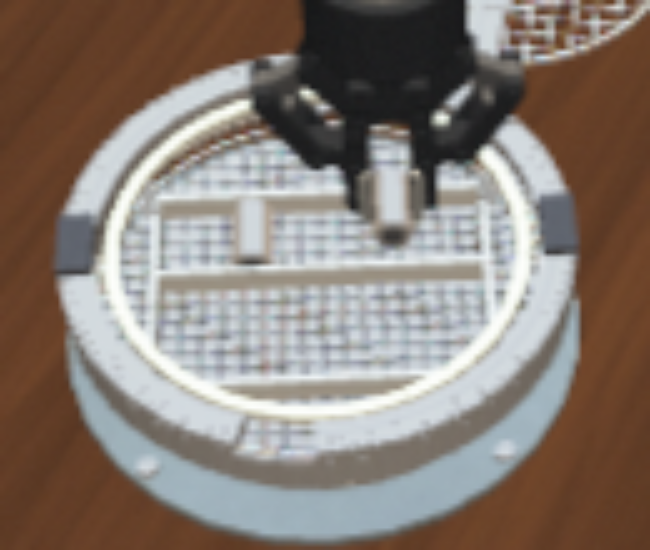

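Emit:
servo_tool([
  {"dx": 0.003, "dy": -0.004, "dz": 0.1, "wx": 0, "wy": 0, "wz": 0, "claw": -1},
  {"dx": 0.003, "dy": -0.004, "dz": 0.16, "wx": 0, "wy": 0, "wz": 0, "claw": -1},
  {"dx": 0.003, "dy": -0.004, "dz": 0.19, "wx": 0, "wy": 0, "wz": 0, "claw": -1},
  {"dx": 0.003, "dy": -0.004, "dz": 0.19, "wx": 0, "wy": 0, "wz": 0, "claw": -1},
])

```text
time_s: 21.25
ee_pos: [0.5495, 0.0876, 0.0337]
eef_rot: [[0.88, 0.475, 0.0], [0.475, -0.88, -0.0], [0.0, 0.0, -1.0]]
ft_force: [0.2, 1.0, -1.0]
grip_width: 0.225
```

Emit:
servo_tool([
  {"dx": 0, "dy": 0, "dz": 0.005, "wx": 0, "wy": 0, "wz": 0, "claw": -0.6},
  {"dx": 0, "dy": 0, "dz": 0.005, "wx": 0, "wy": 0, "wz": 0, "claw": -0.5},
  {"dx": 0, "dy": 0, "dz": 0.005, "wx": 0, "wy": 0, "wz": 0, "claw": -0.3},
  {"dx": 0, "dy": 0, "dz": 0.005, "wx": 0, "wy": 0, "wz": 0, "claw": -0.2},
  {"dx": 0, "dy": 0, "dz": -0.3, "wx": 0, "wy": 0, "wz": 0, "claw": -0.2},
  {"dx": 0, "dy": 0, "dz": -0.65, "wx": 0, "wy": 0, "wz": 0, "claw": -0.2},
  {"dx": 0, "dy": 0, "dz": -0.95, "wx": 0, "wy": 0, "wz": 0, "claw": -0.2},
  {"dx": 0, "dy": 0, "dz": -0.95, "wx": 0, "wy": 0, "wz": 0, "claw": 0},
])

```text
time_s: 22.05
ee_pos: [0.5531, 0.0879, 0.1347]
eef_rot: [[0.88, 0.475, 0.01], [0.475, -0.88, 0.001], [0.009, 0.004, -1.0]]
ft_force: [0.8, 0.3, 0.0]
grip_width: 0.496
```

```bash
python3 -c "
from h import *
s=st();nuts('c');im=cv2.imread('pics/s_c.png');cv2.imwrite('pics/s11z.png',cv2.resize(im[180:290,230:360],None,fx=5,fy=5));plan((.6255,-.2463,.125,-4.9))"
```

```text
22.05 [0.5531 0.0879 0.1347] [[0.88, 0.475, 0.01], [0.475, -0.88, 0.001], [0.009, 0.004, -1.0]] F [0.8 0.3 0. ] g 0.4964830646410406 q [  3.8   4.6  98.6  -0.   76.2 -24.6]
top [418.5 233.4] 240 [ 0.6255 -0.247 ] rect [ 625.3 -247.3] [61.  24.2] ang 84.9
top [466.6 245.1] 244 [ 0.5985 -0.363 ] rect [ 598.3 -363.1] [60.9 24. ] ang 60.5
scene [271.  354.8] 268 [ 0.6254 -0.246 ] rect [ 625.5 -245.4] [59.7 21.7] ang 85.5
scene [229.8 400.8] 320 [ 0.5986 -0.3642] rect [ 598.9 -363.8] [56.8 21.5] ang 59.7
-> (0.6255, -0.2463, 0.125, -4.9) calls 4
   d [-0.231  0.824  0.013] w [ 0.    -0.001  0.29 ]
   d [-0.11   0.849  0.013] w [ 0.    -0.001  0.29 ]
   d [0.014 0.856 0.013] w [ 0.    -0.001  0.29 ]
   d [0.138 0.845 0.012] w [ 0.    -0.001  0.29 ]
```

View pics/s11z.png

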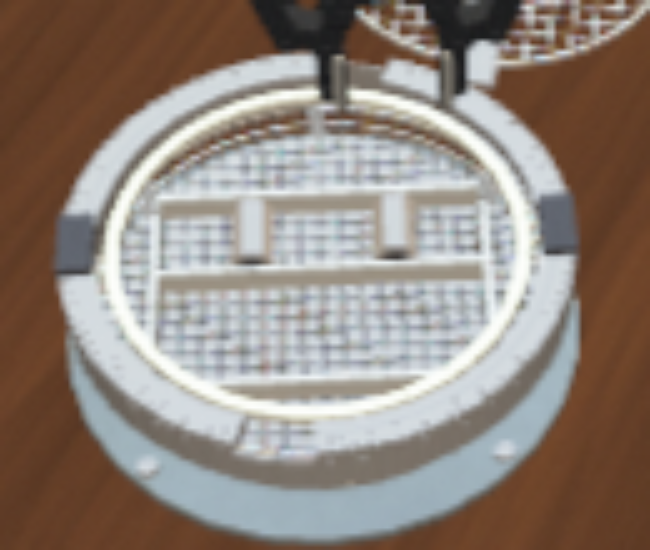

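Both short nuts lie flat in the narrow row, at zoom (252,230) and (395,225). Next is the long nut at (0.6255,-0.246).

Emit:
servo_tool([
  {"dx": -0.115, "dy": 0.41, "dz": 0.01, "wx": 0, "wy": 0, "wz": 0.15, "claw": 0.3},
  {"dx": -0.231, "dy": 0.824, "dz": 0.01, "wx": 0, "wy": 0, "wz": 0.29, "claw": 0.3},
  {"dx": -0.231, "dy": 0.824, "dz": 0.01, "wx": 0, "wy": 0, "wz": 0.29, "claw": 0.3},
])

```text
time_s: 22.45
ee_pos: [0.5689, -0.0001, 0.1273]
eef_rot: [[0.941, 0.338, 0.001], [0.338, -0.941, -0.002], [0.0, 0.002, -1.0]]
ft_force: [-0.1, 0.9, -0.5]
grip_width: 0.649
```

Emit:
servo_tool([
  {"dx": -0.055, "dy": 0.425, "dz": 0.01, "wx": 0, "wy": 0, "wz": 0.15, "claw": 0.3},
  {"dx": -0.11, "dy": 0.85, "dz": 0.01, "wx": 0, "wy": 0, "wz": 0.29, "claw": 0.3},
  {"dx": -0.11, "dy": 0.85, "dz": 0.01, "wx": 0, "wy": 0, "wz": 0.29, "claw": 0.3},
])

```text
time_s: 22.75
ee_pos: [0.5868, -0.088, 0.1247]
eef_rot: [[0.981, 0.192, -0.001], [0.192, -0.981, -0.003], [-0.002, 0.002, -1.0]]
ft_force: [-0.7, 1.0, -0.0]
grip_width: 0.648
```

Emit:
servo_tool([
  {"dx": 0.007, "dy": 0.43, "dz": 0.01, "wx": 0, "wy": 0, "wz": 0.15, "claw": 0.3},
  {"dx": 0.014, "dy": 0.85, "dz": 0.01, "wx": 0, "wy": 0, "wz": 0.29, "claw": 0.3},
  {"dx": 0.014, "dy": 0.85, "dz": 0.01, "wx": 0, "wy": 0, "wz": 0.29, "claw": 0.3},
])

```text
time_s: 23.05
ee_pos: [0.604, -0.1749, 0.1223]
eef_rot: [[0.999, 0.043, -0.003], [0.043, -0.999, -0.004], [-0.003, 0.004, -1.0]]
ft_force: [-0.7, 0.1, 0.1]
grip_width: 0.653
```

Emit:
servo_tool([
  {"dx": 0.07, "dy": 0.4, "dz": 0.2, "wx": 0, "wy": 0, "wz": 0.15, "claw": 0.3},
  {"dx": 0.138, "dy": 0.79, "dz": 0.4, "wx": 0, "wy": 0, "wz": 0.29, "claw": 0.3},
  {"dx": 0.138, "dy": 0.79, "dz": 0.6, "wx": 0, "wy": 0, "wz": 0.29, "claw": 0.3},
  {"dx": 0.138, "dy": 0.79, "dz": 0.6, "wx": 0, "wy": 0, "wz": 0.29, "claw": 0.3},
  {"dx": 0.138, "dy": 0.79, "dz": 0.6, "wx": 0, "wy": 0, "wz": 0.29, "claw": 0.3},
])

```text
time_s: 23.55
ee_pos: [0.6201, -0.2517, 0.0612]
eef_rot: [[0.995, -0.1, -0.006], [-0.1, -0.995, -0.002], [-0.005, 0.002, -1.0]]
ft_force: [0.1, -0.8, 0.0]
grip_width: 0.653
```

```bash
python3 -c "
from h import *
s=st();plan((.6255,-.2463,.005,-4.9));im=snap('scene','s12.png');cv2.imwrite('pics/s12z.png',cv2.resize(im[280:400,190:340,::-1],None,fx=4,fy=4))"
```

```text
23.55 [ 0.6201 -0.2517  0.0612] [[0.995, -0.1, -0.006], [-0.1, -0.995, -0.002], [-0.005, 0.002, -1.0]] F [ 0.1 -0.8  0. ] g 0.652784333068164 q [-26.4  25.6  81.9  -0.2  72.8 -20.5]
-> (0.6255, -0.2463, 0.005, -4.9) calls 1
   d [ 0.052 -0.06   0.561] w [ 0.004  0.011 -0.03 ]
```

View pics/s12z.png

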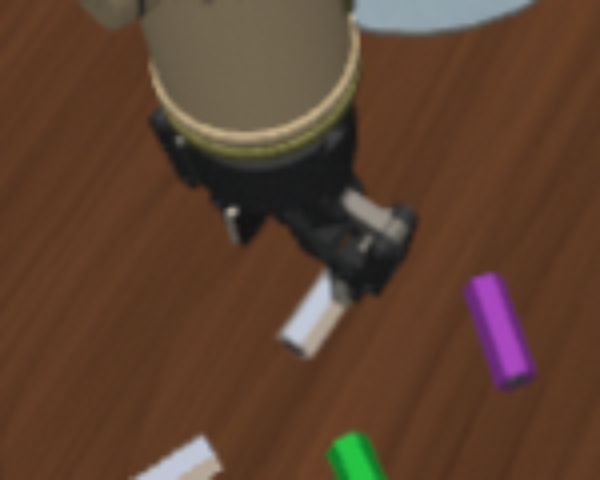

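Emit:
servo_tool([
  {"dx": 0.052, "dy": -0.06, "dz": 0.1, "wx": 0.004, "wy": 0.011, "wz": -0.03, "claw": 0.3},
  {"dx": 0.052, "dy": -0.06, "dz": 0.35, "wx": 0.004, "wy": 0.011, "wz": -0.03, "claw": 0.3},
  {"dx": 0.052, "dy": -0.06, "dz": 0.56, "wx": 0.004, "wy": 0.011, "wz": -0.03, "claw": 0.3},
  {"dx": 0.052, "dy": -0.06, "dz": 0.56, "wx": 0.004, "wy": 0.011, "wz": -0.03, "claw": 0.3},
  {"dx": 0.052, "dy": -0.06, "dz": 0.56, "wx": 0.004, "wy": 0.011, "wz": -0.03, "claw": 0.3},
  {"dx": 0.052, "dy": -0.06, "dz": 0.56, "wx": 0.004, "wy": 0.011, "wz": -0.03, "claw": -1},
  {"dx": 0.052, "dy": -0.06, "dz": 0.56, "wx": 0.004, "wy": 0.011, "wz": -0.03, "claw": -1},
  {"dx": 0.052, "dy": -0.06, "dz": 0.56, "wx": 0.004, "wy": 0.011, "wz": -0.03, "claw": -1},
  {"dx": 0.052, "dy": -0.06, "dz": 0.56, "wx": 0.004, "wy": 0.011, "wz": -0.03, "claw": -1},
  {"dx": 0.052, "dy": -0.06, "dz": 0.56, "wx": 0.004, "wy": 0.011, "wz": -0.03, "claw": -1},
], force=70)

```text
time_s: 24.6
ee_pos: [0.628, -0.2473, 0.0089]
eef_rot: [[0.996, -0.085, 0.005], [-0.085, -0.996, -0.003], [0.006, 0.002, -1.0]]
ft_force: [-0.3, 1.4, 6.1]
grip_width: 0.211
```

Emit:
servo_tool([
  {"dx": 0, "dy": 0, "dz": -0.3, "wx": 0, "wy": 0, "wz": 0, "claw": -1},
  {"dx": 0, "dy": 0, "dz": -0.7, "wx": 0, "wy": 0, "wz": 0, "claw": -1},
  {"dx": 0, "dy": 0, "dz": -1, "wx": 0, "wy": 0, "wz": 0, "claw": -1},
  {"dx": 0, "dy": 0, "dz": -1, "wx": 0, "wy": 0, "wz": 0, "claw": -1},
])

```text
time_s: 25.0
ee_pos: [0.6313, -0.2489, 0.1166]
eef_rot: [[0.996, -0.085, 0.015], [-0.085, -0.996, -0.007], [0.016, 0.006, -1.0]]
ft_force: [1.2, -0.5, 0.1]
grip_width: 0.21
```

```bash
python3 -c "
from h import *
s=st();x,y=bk(.036,-.0245);plan((x,y,.12,28.4))"
```

```text
25.0 [ 0.6313 -0.2489  0.1166] [[0.996, -0.085, 0.015], [-0.085, -0.996, -0.007], [0.016, 0.006, -1.0]] F [ 1.2 -0.5  0.1] g 0.21017527215026932 q [-25.8  22.7  79.5   0.   76.8 -21. ]
-> (np.float64(0.57732014174542), np.float64(0.0355710814912978), 0.12, 28.4) calls 3
   d [-0.26  -0.929 -0.021] w [ 0.007 -0.009 -0.387]
   d [-0.076 -0.962 -0.017] w [ 0.007 -0.009 -0.387]
   d [ 0.11  -0.959 -0.014] w [ 0.007 -0.009 -0.387]
```

Emit:
servo_tool([
  {"dx": -0.087, "dy": -0.31, "dz": -0.04, "wx": 0.007, "wy": -0.009, "wz": -0.13, "claw": -1},
  {"dx": -0.173, "dy": -0.62, "dz": -0.06, "wx": 0.007, "wy": -0.009, "wz": -0.26, "claw": -1},
  {"dx": -0.26, "dy": -0.929, "dz": -0.07, "wx": 0.007, "wy": -0.009, "wz": -0.387, "claw": -1},
])

```text
time_s: 25.3
ee_pos: [0.613, -0.1534, 0.123]
eef_rot: [[0.994, 0.11, 0.012], [0.11, -0.994, -0.004], [0.011, 0.005, -1.0]]
ft_force: [-0.7, -0.3, -1.7]
grip_width: 0.209
```

Emit:
servo_tool([
  {"dx": -0.025, "dy": -0.32, "dz": -0.02, "wx": 0.007, "wy": -0.009, "wz": -0.13, "claw": -1},
  {"dx": -0.05, "dy": -0.64, "dz": -0.02, "wx": 0.007, "wy": -0.009, "wz": -0.26, "claw": -1},
  {"dx": -0.076, "dy": -0.962, "dz": -0.02, "wx": 0.007, "wy": -0.009, "wz": -0.387, "claw": -1},
])

```text
time_s: 25.6
ee_pos: [0.5944, -0.0575, 0.1242]
eef_rot: [[0.953, 0.301, 0.007], [0.301, -0.953, -0.002], [0.006, 0.004, -1.0]]
ft_force: [0.4, 0.6, -1.3]
grip_width: 0.209
```

Emit:
servo_tool([
  {"dx": 0.04, "dy": -0.31, "dz": 0, "wx": 0.007, "wy": -0.009, "wz": -0.13, "claw": -1},
  {"dx": 0.08, "dy": -0.62, "dz": 0, "wx": 0.007, "wy": -0.009, "wz": -0.26, "claw": -1},
  {"dx": 0.12, "dy": -0.91, "dz": 0, "wx": 0.007, "wy": -0.009, "wz": -0.387, "claw": -1},
  {"dx": 0.12, "dy": -0.91, "dz": 0, "wx": 0.007, "wy": -0.009, "wz": -0.387, "claw": -1},
  {"dx": 0.12, "dy": -0.91, "dz": 0, "wx": 0.007, "wy": -0.009, "wz": -0.387, "claw": -1},
])

```text
time_s: 26.1
ee_pos: [0.5782, 0.0333, 0.1237]
eef_rot: [[0.877, 0.48, 0.001], [0.48, -0.877, -0.0], [0.001, 0.001, -1.0]]
ft_force: [0.7, -0.3, -0.3]
grip_width: 0.216
```

```bash
python3 -c "
from h import *
s=st();x,y=bk(.036,-.0245);plan((x,y,.053,28.4))"
```

```text
26.1 [0.5782 0.0333 0.1237] [[0.877, 0.48, 0.001], [0.48, -0.877, -0.0], [0.001, 0.001, -1.0]] F [ 0.7 -0.3 -0.3] g 0.21580436323265004 q [ -1.8   8.5  95.6  -0.   75.8 -30.4]
-> (np.float64(0.57732014174542), np.float64(0.0355710814912978), 0.053, 28.4) calls 1
   d [ 0.003 -0.025  0.707] w [ 0.002 -0.001  0.01 ]
```

Emit:
servo_tool([
  {"dx": 0.003, "dy": -0.025, "dz": 0.25, "wx": 0.002, "wy": 0, "wz": 0.01, "claw": -1},
  {"dx": 0.003, "dy": -0.025, "dz": 0.5, "wx": 0.002, "wy": 0, "wz": 0.01, "claw": -1},
  {"dx": 0.003, "dy": -0.025, "dz": 0.7, "wx": 0.002, "wy": 0, "wz": 0.01, "claw": -1},
  {"dx": 0.003, "dy": -0.025, "dz": 0.7, "wx": 0.002, "wy": 0, "wz": 0.01, "claw": -1},
  {"dx": 0.003, "dy": -0.025, "dz": 0.7, "wx": 0.002, "wy": 0, "wz": 0.01, "claw": -1},
])

```text
time_s: 26.6
ee_pos: [0.5772, 0.0347, 0.0537]
eef_rot: [[0.88, 0.474, -0.0], [0.474, -0.88, 0.0], [-0.0, -0.0, -1.0]]
ft_force: [0.0, 0.8, -0.9]
grip_width: 0.206
```

```bash
python3 -c "
from h import *
s=st();x,y=bk(.036,-.0245);plan((x,y,.035,28.4));im=snap('scene','s13.png');cv2.imwrite('pics/s13z.png',cv2.resize(im[180:290,230:360,::-1],None,fx=5,fy=5))"
```

```text
26.6 [0.5772 0.0347 0.0537] [[0.88, 0.474, -0.0], [0.474, -0.88, 0.0], [-0.0, -0.0, -1.0]] F [ 0.   0.8 -0.9] g 0.20640794703439122 q [ -1.7  13.   98.3   0.   68.6 -30. ]
-> (np.float64(0.57732014174542), np.float64(0.0355710814912978), 0.035, 28.4) calls 1
   d [ 0.005 -0.008  0.187] w [-0.001  0.    -0.003]
```

View pics/s13z.png

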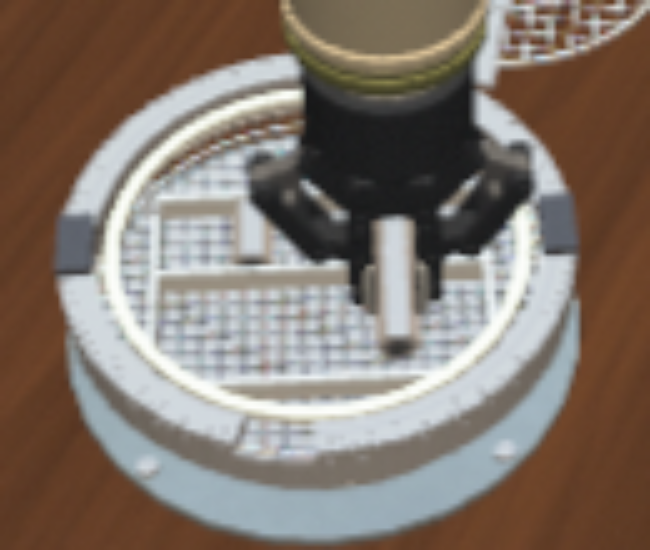

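Emit:
servo_tool([
  {"dx": 0.003, "dy": -0.006, "dz": 0.1, "wx": 0, "wy": 0, "wz": 0, "claw": -1},
  {"dx": 0.003, "dy": -0.006, "dz": 0.16, "wx": 0, "wy": 0, "wz": 0, "claw": -1},
  {"dx": 0.003, "dy": -0.006, "dz": 0.19, "wx": 0, "wy": 0, "wz": 0, "claw": -1},
  {"dx": 0.003, "dy": -0.006, "dz": 0.19, "wx": 0, "wy": 0, "wz": 0, "claw": -1},
])

```text
time_s: 27.05
ee_pos: [0.5776, 0.0356, 0.0351]
eef_rot: [[0.88, 0.474, 0.001], [0.474, -0.88, 0.0], [0.001, 0.0, -1.0]]
ft_force: [-0.2, 0.3, -0.4]
grip_width: 0.21
```

Emit:
servo_tool([
  {"dx": 0, "dy": 0, "dz": 0.005, "wx": 0, "wy": 0, "wz": 0, "claw": -0.6},
  {"dx": 0, "dy": 0, "dz": 0.005, "wx": 0, "wy": 0, "wz": 0, "claw": -0.5},
  {"dx": 0, "dy": 0, "dz": 0.005, "wx": 0, "wy": 0, "wz": 0, "claw": -0.3},
  {"dx": 0, "dy": 0, "dz": 0.005, "wx": 0, "wy": 0, "wz": 0, "claw": -0.2},
  {"dx": 0, "dy": 0, "dz": -0.3, "wx": 0, "wy": 0, "wz": 0, "claw": -0.2},
  {"dx": 0, "dy": 0, "dz": -0.65, "wx": 0, "wy": 0, "wz": 0, "claw": -0.2},
  {"dx": 0, "dy": 0, "dz": -0.95, "wx": 0, "wy": 0, "wz": 0, "claw": -0.2},
  {"dx": 0, "dy": 0, "dz": -0.95, "wx": 0, "wy": 0, "wz": 0, "claw": 0},
])

```text
time_s: 27.85
ee_pos: [0.5812, 0.0355, 0.1363]
eef_rot: [[0.88, 0.475, 0.01], [0.475, -0.88, 0.0], [0.009, 0.005, -1.0]]
ft_force: [0.8, 0.5, 0.2]
grip_width: 0.502
```

```bash
python3 -c "
from h import *
s=st();nuts('d');im=cv2.imread('pics/s_d.png');cv2.imwrite('pics/s14z.png',cv2.resize(im[180:290,230:360],None,fx=5,fy=5));plan((.5986,-.3635,.125,-29.8))"
```

```text
27.85 [0.5812 0.0355 0.1363] [[0.88, 0.475, 0.01], [0.475, -0.88, 0.0], [0.009, 0.005, -1.0]] F [0.8 0.5 0.2] g 0.5015893787183694 q [ -1.6   7.8  95.    0.   76.6 -29.9]
top [466.6 245.1] 242 [ 0.5985 -0.363 ] rect [ 598.4 -363.1] [60.9 23.9] ang 60.2
scene [229.8 400.8] 320 [ 0.5986 -0.3642] rect [ 598.9 -363.8] [56.8 21.5] ang 59.7
-> (0.5986, -0.3635, 0.125, -29.8) calls 4
   d [-0.429  0.902  0.016] w [-0.    -0.002  0.507]
   d [-0.189  0.981  0.016] w [-0.    -0.002  0.507]
   d [0.063 0.997 0.016] w [-0.    -0.002  0.507]
   d [0.311 0.949 0.016] w [-0.    -0.002  0.507]
```

View pics/s14z.png

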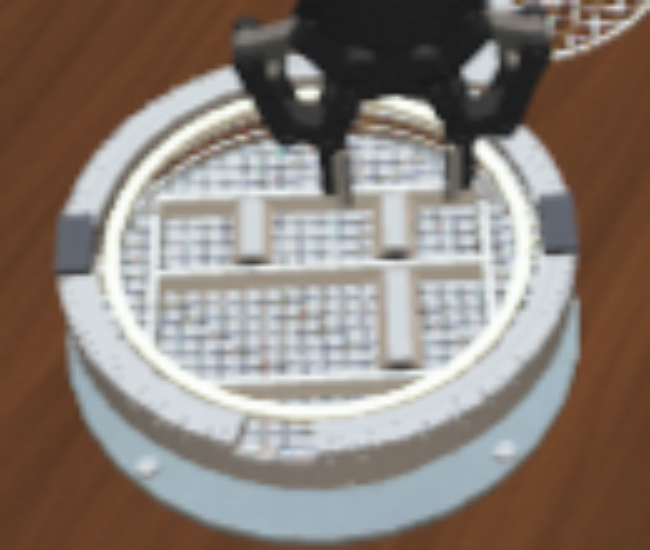

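The long nut lies flat in the wide row at zoom (400,315). Now the last nut.

Emit:
servo_tool([
  {"dx": -0.215, "dy": 0.45, "dz": 0.01, "wx": 0, "wy": 0, "wz": 0.25, "claw": 0.3},
  {"dx": -0.429, "dy": 0.9, "dz": 0.01, "wx": 0, "wy": 0, "wz": 0.507, "claw": 0.3},
  {"dx": -0.429, "dy": 0.9, "dz": 0.01, "wx": 0, "wy": 0, "wz": 0.507, "claw": 0.3},
])

```text
time_s: 28.25
ee_pos: [0.5823, -0.0693, 0.1286]
eef_rot: [[0.973, 0.23, 0.001], [0.23, -0.973, -0.002], [0.001, 0.002, -1.0]]
ft_force: [0.5, -0.5, -0.2]
grip_width: 0.651
```

Emit:
servo_tool([
  {"dx": -0.095, "dy": 0.49, "dz": 0.01, "wx": 0, "wy": 0, "wz": 0.25, "claw": 0.3},
  {"dx": -0.189, "dy": 0.98, "dz": 0.01, "wx": 0, "wy": 0, "wz": 0.507, "claw": 0.3},
  {"dx": -0.189, "dy": 0.98, "dz": 0.01, "wx": 0, "wy": 0, "wz": 0.507, "claw": 0.3},
])

```text
time_s: 28.55
ee_pos: [0.5853, -0.1734, 0.1261]
eef_rot: [[1.0, -0.029, -0.001], [-0.029, -1.0, -0.003], [-0.001, 0.003, -1.0]]
ft_force: [-0.5, 0.6, -1.1]
grip_width: 0.648
```

Emit:
servo_tool([
  {"dx": 0.03, "dy": 0.49, "dz": 0.01, "wx": 0, "wy": 0, "wz": 0.25, "claw": 0.3},
  {"dx": 0.063, "dy": 0.98, "dz": 0.01, "wx": 0, "wy": 0, "wz": 0.507, "claw": 0.3},
  {"dx": 0.063, "dy": 0.98, "dz": 0.01, "wx": 0, "wy": 0, "wz": 0.507, "claw": 0.3},
])

```text
time_s: 28.85
ee_pos: [0.5875, -0.276, 0.1236]
eef_rot: [[0.959, -0.285, -0.003], [-0.285, -0.959, -0.003], [-0.002, 0.004, -1.0]]
ft_force: [-0.2, 0.2, -1.1]
grip_width: 0.65
```

Emit:
servo_tool([
  {"dx": 0.16, "dy": 0.45, "dz": 0.2, "wx": 0, "wy": 0, "wz": 0.25, "claw": 0.3},
  {"dx": 0.33, "dy": 0.88, "dz": 0.4, "wx": 0, "wy": 0, "wz": 0.507, "claw": 0.3},
  {"dx": 0.33, "dy": 0.88, "dz": 0.6, "wx": 0, "wy": 0, "wz": 0.507, "claw": 0.3},
  {"dx": 0.33, "dy": 0.88, "dz": 0.6, "wx": 0, "wy": 0, "wz": 0.507, "claw": 0.3},
  {"dx": 0.33, "dy": 0.88, "dz": 0.6, "wx": 0, "wy": 0, "wz": 0.507, "claw": 0.3},
])

```text
time_s: 29.35
ee_pos: [0.5931, -0.3679, 0.0623]
eef_rot: [[0.857, -0.515, -0.006], [-0.515, -0.857, -0.001], [-0.005, 0.004, -1.0]]
ft_force: [-0.2, 0.2, -0.1]
grip_width: 0.651
```

```bash
python3 -c "
from h import *
s=st();plan((.5982,-.3635,.005,-29.8));im=snap('scene','s15.png');cv2.imwrite('pics/s15z.png',cv2.resize(im[310:440,150:310,::-1],None,fx=4,fy=4))"
```

```text
29.35 [ 0.5931 -0.3679  0.0623] [[0.857, -0.515, -0.006], [-0.515, -0.857, -0.001], [-0.005, 0.004, -1.0]] F [-0.2  0.2 -0.1] g 0.6509319754992752 q [-35.9  29.7  76.3  -0.2  74.3  -4.9]
-> (0.5982, -0.3635, 0.005, -29.8) calls 1
   d [ 0.023 -0.066  0.572] w [ 0.007  0.009 -0.041]
```

View pics/s15z.png

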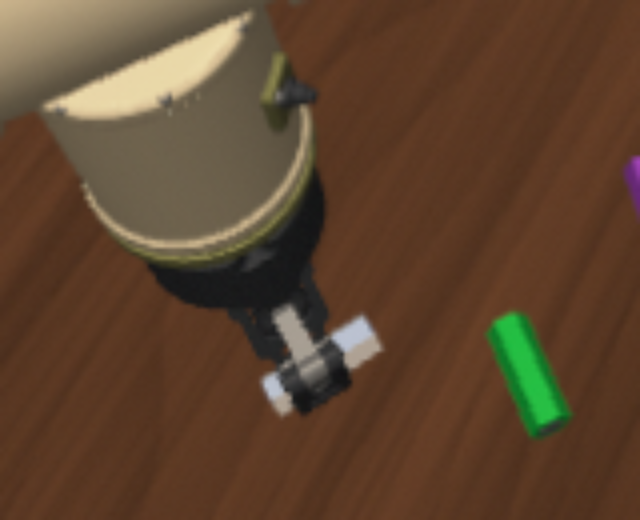

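Emit:
servo_tool([
  {"dx": 0.023, "dy": -0.066, "dz": 0.1, "wx": 0.007, "wy": 0.009, "wz": -0.041, "claw": 0.3},
  {"dx": 0.023, "dy": -0.066, "dz": 0.35, "wx": 0.007, "wy": 0.009, "wz": -0.041, "claw": 0.3},
  {"dx": 0.023, "dy": -0.066, "dz": 0.57, "wx": 0.007, "wy": 0.009, "wz": -0.041, "claw": 0.3},
  {"dx": 0.023, "dy": -0.066, "dz": 0.57, "wx": 0.007, "wy": 0.009, "wz": -0.041, "claw": 0.3},
  {"dx": 0.023, "dy": -0.066, "dz": 0.57, "wx": 0.007, "wy": 0.009, "wz": -0.041, "claw": 0.3},
  {"dx": 0.023, "dy": -0.066, "dz": 0.57, "wx": 0.007, "wy": 0.009, "wz": -0.041, "claw": -1},
  {"dx": 0.023, "dy": -0.066, "dz": 0.57, "wx": 0.007, "wy": 0.009, "wz": -0.041, "claw": -1},
  {"dx": 0.023, "dy": -0.066, "dz": 0.57, "wx": 0.007, "wy": 0.009, "wz": -0.041, "claw": -1},
  {"dx": 0.023, "dy": -0.066, "dz": 0.57, "wx": 0.007, "wy": 0.009, "wz": -0.041, "claw": -1},
  {"dx": 0.023, "dy": -0.066, "dz": 0.57, "wx": 0.007, "wy": 0.009, "wz": -0.041, "claw": -1},
])

```text
time_s: 30.4
ee_pos: [0.6006, -0.3646, 0.0093]
eef_rot: [[0.868, -0.497, 0.005], [-0.497, -0.868, -0.003], [0.006, 0.0, -1.0]]
ft_force: [-0.9, 2.5, 5.8]
grip_width: 0.211
```

Emit:
servo_tool([
  {"dx": 0, "dy": 0, "dz": -0.3, "wx": 0, "wy": 0, "wz": 0, "claw": -1},
  {"dx": 0, "dy": 0, "dz": -0.7, "wx": 0, "wy": 0, "wz": 0, "claw": -1},
  {"dx": 0, "dy": 0, "dz": -1, "wx": 0, "wy": 0, "wz": 0, "claw": -1},
  {"dx": 0, "dy": 0, "dz": -1, "wx": 0, "wy": 0, "wz": 0, "claw": -1},
])

```text
time_s: 30.8
ee_pos: [0.6036, -0.3669, 0.1175]
eef_rot: [[0.868, -0.497, 0.014], [-0.497, -0.868, -0.01], [0.017, 0.002, -1.0]]
ft_force: [-0.6, 0.2, 0.2]
grip_width: 0.207
```

```bash
python3 -c "
from h import *
s=st();x,y=bk(-.036,-.0245);plan((x,y,.125,28.4))"
```

```text
30.8 [ 0.6036 -0.3669  0.1175] [[0.868, -0.497, 0.014], [-0.497, -0.868, -0.01], [0.017, 0.002, -1.0]] F [-0.6  0.2  0.2] g 0.20740320402852272 q [-35.5  26.8  74.1   0.   78.1  -5.7]
-> (np.float64(0.5139854444990236), np.float64(0.001326138438237985), 0.125, 28.4) calls 4
   d [-0.651 -0.688 -0.031] w [ 0.005 -0.008 -0.508]
   d [-0.458 -0.829 -0.027] w [ 0.005 -0.008 -0.508]
   d [-0.235 -0.918 -0.024] w [ 0.005 -0.008 -0.508]
   d [ 0.003 -0.947 -0.021] w [ 0.005 -0.008 -0.508]
```

Emit:
servo_tool([
  {"dx": -0.217, "dy": -0.23, "dz": -0.05, "wx": 0.005, "wy": -0.008, "wz": -0.17, "claw": -1},
  {"dx": -0.434, "dy": -0.46, "dz": -0.08, "wx": 0.005, "wy": -0.008, "wz": -0.34, "claw": -1},
  {"dx": -0.651, "dy": -0.688, "dz": -0.08, "wx": 0.005, "wy": -0.008, "wz": -0.508, "claw": -1},
])

```text
time_s: 31.1
ee_pos: [0.5812, -0.2742, 0.125]
eef_rot: [[0.966, -0.26, 0.013], [-0.26, -0.966, -0.007], [0.014, 0.003, -1.0]]
ft_force: [-0.3, 1.0, -0.1]
grip_width: 0.216
```

Emit:
servo_tool([
  {"dx": -0.15, "dy": -0.276, "dz": -0.02, "wx": 0.005, "wy": -0.008, "wz": -0.17, "claw": -1},
  {"dx": -0.305, "dy": -0.55, "dz": -0.02, "wx": 0.005, "wy": -0.008, "wz": -0.34, "claw": -1},
  {"dx": -0.458, "dy": -0.829, "dz": -0.02, "wx": 0.005, "wy": -0.008, "wz": -0.508, "claw": -1},
])

```text
time_s: 31.4
ee_pos: [0.5579, -0.1811, 0.126]
eef_rot: [[1.0, -0.006, 0.01], [-0.006, -1.0, -0.004], [0.01, 0.004, -1.0]]
ft_force: [0.2, 0.8, -0.9]
grip_width: 0.206
```

Emit:
servo_tool([
  {"dx": -0.08, "dy": -0.306, "dz": 0, "wx": 0.005, "wy": -0.008, "wz": -0.17, "claw": -1},
  {"dx": -0.157, "dy": -0.61, "dz": 0, "wx": 0.005, "wy": -0.008, "wz": -0.34, "claw": -1},
  {"dx": -0.235, "dy": -0.918, "dz": 0, "wx": 0.005, "wy": -0.008, "wz": -0.508, "claw": -1},
])

```text
time_s: 31.7
ee_pos: [0.5343, -0.0881, 0.1252]
eef_rot: [[0.968, 0.249, 0.005], [0.249, -0.968, -0.002], [0.005, 0.003, -1.0]]
ft_force: [0.5, 0.3, -0.9]
grip_width: 0.207
```

Emit:
servo_tool([
  {"dx": 0, "dy": -0.3, "dz": 0, "wx": 0.005, "wy": -0.008, "wz": -0.17, "claw": -1},
  {"dx": 0.015, "dy": -0.6, "dz": 0, "wx": 0.005, "wy": -0.008, "wz": -0.34, "claw": -1},
  {"dx": 0.02, "dy": -0.91, "dz": 0, "wx": 0.005, "wy": -0.008, "wz": -0.5, "claw": -1},
  {"dx": 0.02, "dy": -0.91, "dz": 0, "wx": 0.005, "wy": -0.008, "wz": -0.5, "claw": -1},
  {"dx": 0.02, "dy": -0.91, "dz": 0, "wx": 0.005, "wy": -0.008, "wz": -0.5, "claw": -1},
])

```text
time_s: 32.2
ee_pos: [0.5135, 0.0009, 0.1249]
eef_rot: [[0.876, 0.482, 0.001], [0.482, -0.876, -0.001], [0.0, 0.001, -1.0]]
ft_force: [0.2, 0.7, -1.0]
grip_width: 0.207
```

```bash
python3 -c "
from h import *
s=st();x,y=bk(-.036,-.0245);plan((x,y,.053,28.4))"
```

```text
32.2 [0.5135 0.0009 0.1249] [[0.876, 0.482, 0.001], [0.482, -0.876, -0.001], [0.0, 0.001, -1.0]] F [ 0.2  0.7 -1. ] g 0.20701586789079612 q [-5.60e+00 -1.60e+00  1.06e+02 -1.00e-01  7.55e+01 -3.43e+01]
-> (np.float64(0.5139854444990236), np.float64(0.001326138438237985), 0.053, 28.4) calls 1
   d [ 0.006 -0.002  0.719] w [ 0.003 -0.001  0.014]
```

Emit:
servo_tool([
  {"dx": 0.006, "dy": -0.002, "dz": 0.25, "wx": 0.003, "wy": 0, "wz": 0.014, "claw": -1},
  {"dx": 0.006, "dy": -0.002, "dz": 0.5, "wx": 0.003, "wy": 0, "wz": 0.014, "claw": -1},
  {"dx": 0.006, "dy": -0.002, "dz": 0.71, "wx": 0.003, "wy": 0, "wz": 0.014, "claw": -1},
  {"dx": 0.006, "dy": -0.002, "dz": 0.71, "wx": 0.003, "wy": 0, "wz": 0.014, "claw": -1},
  {"dx": 0.006, "dy": -0.002, "dz": 0.71, "wx": 0.003, "wy": 0, "wz": 0.014, "claw": -1},
])

```text
time_s: 32.7
ee_pos: [0.5139, 0.0005, 0.054]
eef_rot: [[0.881, 0.474, -0.001], [0.474, -0.881, 0.0], [-0.001, -0.0, -1.0]]
ft_force: [0.4, -0.9, -0.4]
grip_width: 0.212
```

```bash
python3 -c "
from h import *
s=st();x,y=bk(-.036,-.0245);plan((x,y,.0355,28.4));im=snap('scene','s16.png');cv2.imwrite('pics/s16z.png',cv2.resize(im[180:290,230:360,::-1],None,fx=5,fy=5))"
```

```text
32.7 [5.139e-01 5.000e-04 5.400e-02] [[0.881, 0.474, -0.001], [0.474, -0.881, 0.0], [-0.001, -0.0, -1.0]] F [ 0.4 -0.9 -0.4] g 0.21177515290647736 q [ -5.7   3.6 108.8  -0.   67.7 -34. ]
-> (np.float64(0.5139854444990236), np.float64(0.001326138438237985), 0.0355, 28.4) calls 1
   d [ 0.005 -0.007  0.185] w [-0.001  0.001 -0.004]
```

View pics/s16z.png

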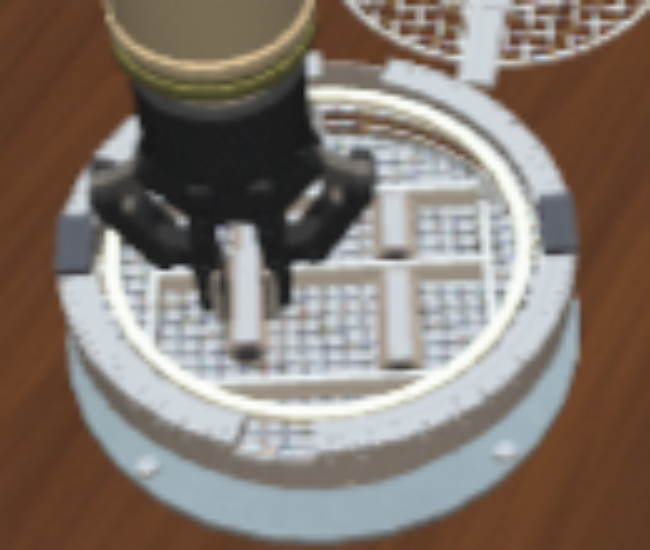

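Emit:
servo_tool([
  {"dx": 0.003, "dy": -0.005, "dz": 0.1, "wx": 0, "wy": 0, "wz": 0, "claw": -1},
  {"dx": 0.003, "dy": -0.005, "dz": 0.16, "wx": 0, "wy": 0, "wz": 0, "claw": -1},
  {"dx": 0.003, "dy": -0.005, "dz": 0.19, "wx": 0, "wy": 0, "wz": 0, "claw": -1},
  {"dx": 0.003, "dy": -0.005, "dz": 0.19, "wx": 0, "wy": 0, "wz": 0, "claw": -1},
])

```text
time_s: 33.15
ee_pos: [0.5143, 0.0012, 0.0353]
eef_rot: [[0.88, 0.474, 0.0], [0.474, -0.88, 0.0], [0.0, 0.0, -1.0]]
ft_force: [0.3, 0.1, -1.3]
grip_width: 0.207
```

Emit:
servo_tool([
  {"dx": 0, "dy": 0, "dz": 0.005, "wx": 0, "wy": 0, "wz": 0, "claw": -0.6},
  {"dx": 0, "dy": 0, "dz": 0.005, "wx": 0, "wy": 0, "wz": 0, "claw": -0.5},
  {"dx": 0, "dy": 0, "dz": 0.005, "wx": 0, "wy": 0, "wz": 0, "claw": -0.3},
  {"dx": 0, "dy": 0, "dz": 0.005, "wx": 0, "wy": 0, "wz": 0, "claw": -0.2},
  {"dx": 0, "dy": 0, "dz": -0.3, "wx": 0, "wy": 0, "wz": 0, "claw": -0.2},
  {"dx": 0, "dy": 0, "dz": -0.65, "wx": 0, "wy": 0, "wz": 0, "claw": -0.2},
  {"dx": 0, "dy": 0, "dz": -0.95, "wx": 0, "wy": 0, "wz": 0, "claw": -0.2},
  {"dx": 0, "dy": 0, "dz": -0.95, "wx": 0, "wy": 0, "wz": 0, "claw": 0},
])

```text
time_s: 33.95
ee_pos: [0.5179, 0.0009, 0.136]
eef_rot: [[0.88, 0.474, 0.009], [0.474, -0.88, -0.001], [0.008, 0.005, -1.0]]
ft_force: [1.0, 0.2, -0.4]
grip_width: 0.496
```

```bash
python3 -c "
from h import *
s=st();nuts('e');im=cv2.imread('pics/s_e.png');cv2.imwrite('pics/s17z.png',cv2.resize(im[180:290,230:360],None,fx=5,fy=5))
t=cv2.imread('pics/t_e.png')[:,:,::-1]
blobs('scene',im[:,:,::-1],(295,140,370,200),lambda c:c.max(2)<60,.045)
plan((.4927,.3396,.14,18.3))"
```

```text
33.95 [0.5179 0.0009 0.136 ] [[0.88, 0.474, 0.009], [0.474, -0.88, -0.001], [0.008, 0.005, -1.0]] F [ 1.   0.2 -0.4] g 0.4956759971533358 q [ -5.6  -2.  105.2   0.   76.3 -33.9]
scene [329.3 160.6] 154 [0.5003 0.3219] rect [500.5 321.2] [ 17.2 110.3] ang 109.5
scene [300.5 194.5] 71 [0.4866 0.1683] rect [485.5 168.5] [20.  38.6] ang 97.6
-> (0.4927, 0.3396, 0.14, 18.3) calls 4
   d [ 0.352 -0.772 -0.022] w [ 0.001 -0.001  0.087]
   d [ 0.318 -0.786 -0.022] w [ 0.001 -0.001  0.087]
   d [ 0.283 -0.799 -0.022] w [ 0.001 -0.001  0.087]
   d [ 0.248 -0.811 -0.022] w [ 0.001 -0.001  0.087]
```

View pics/s17z.png

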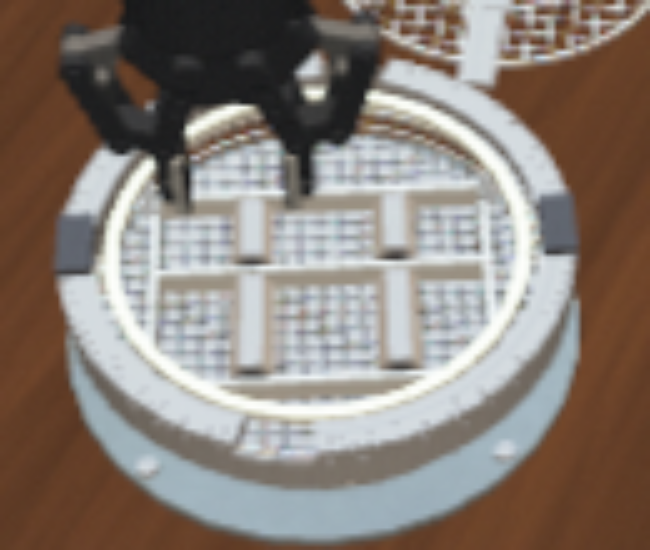

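View pics/t_e.png

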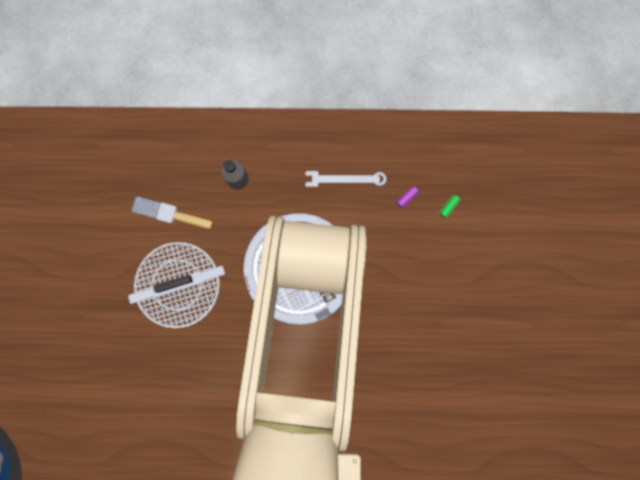

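All four nuts lie flat in their rows and none are left on the bench. I'll verify the lid position from this picture, then go to it.

```bash
python3 -c "
from h import *
t=cv2.imread('pics/t_e.png')[:,:,::-1]
blobs('top',t,(140,255,220,310),lambda c:c.max(2)<70,.044)
print(w2px('top',[[.4927,.3396,.044]]),w2px('scene',[[.4927,.3396,.030]]))"
```

```text
[[171.29313804 283.67546438]] [[329.35985033 159.87384533]]
```

Emit:
servo_tool([
  {"dx": 0.176, "dy": -0.386, "dz": -0.02, "wx": 0, "wy": 0, "wz": 0.04, "claw": 0.3},
  {"dx": 0.352, "dy": -0.772, "dz": -0.02, "wx": 0, "wy": 0, "wz": 0.087, "claw": 0.3},
  {"dx": 0.352, "dy": -0.772, "dz": -0.02, "wx": 0, "wy": 0, "wz": 0.087, "claw": 0.3},
])

```text
time_s: 34.35
ee_pos: [0.5079, 0.0897, 0.1317]
eef_rot: [[0.899, 0.438, 0.0], [0.438, -0.899, 0.001], [0.001, -0.001, -1.0]]
ft_force: [-0.6, 0.2, -0.5]
grip_width: 0.649
```

Emit:
servo_tool([
  {"dx": 0.16, "dy": -0.39, "dz": -0.02, "wx": 0, "wy": 0, "wz": 0.04, "claw": 0.3},
  {"dx": 0.318, "dy": -0.786, "dz": -0.02, "wx": 0, "wy": 0, "wz": 0.087, "claw": 0.3},
  {"dx": 0.318, "dy": -0.786, "dz": -0.02, "wx": 0, "wy": 0, "wz": 0.087, "claw": 0.3},
])

```text
time_s: 34.65
ee_pos: [0.5006, 0.1778, 0.1323]
eef_rot: [[0.916, 0.402, -0.002], [0.402, -0.916, 0.002], [-0.001, -0.003, -1.0]]
ft_force: [0.0, -0.3, 0.1]
grip_width: 0.649
```

Emit:
servo_tool([
  {"dx": 0.14, "dy": -0.4, "dz": -0.02, "wx": 0, "wy": 0, "wz": 0.04, "claw": 0.3},
  {"dx": 0.283, "dy": -0.8, "dz": -0.02, "wx": 0, "wy": 0, "wz": 0.087, "claw": 0.3},
  {"dx": 0.283, "dy": -0.8, "dz": -0.02, "wx": 0, "wy": 0, "wz": 0.087, "claw": 0.3},
])

```text
time_s: 34.95
ee_pos: [0.4932, 0.2655, 0.1332]
eef_rot: [[0.931, 0.364, -0.004], [0.364, -0.931, 0.003], [-0.003, -0.004, -1.0]]
ft_force: [0.1, -0.6, 0.3]
grip_width: 0.654
```

Emit:
servo_tool([
  {"dx": 0.12, "dy": -0.38, "dz": -0.02, "wx": 0, "wy": 0, "wz": 0.04, "claw": 0.3},
  {"dx": 0.248, "dy": -0.76, "dz": -0.02, "wx": 0, "wy": 0, "wz": 0.087, "claw": 0.3},
  {"dx": 0.248, "dy": -0.76, "dz": -0.02, "wx": 0, "wy": 0, "wz": 0.087, "claw": 0.3},
  {"dx": 0.248, "dy": -0.76, "dz": -0.02, "wx": 0, "wy": 0, "wz": 0.087, "claw": 0.3},
])

```text
time_s: 35.35
ee_pos: [0.4882, 0.3444, 0.134]
eef_rot: [[0.946, 0.325, -0.006], [0.325, -0.946, 0.001], [-0.005, -0.003, -1.0]]
ft_force: [-0.4, -0.5, 0.5]
grip_width: 0.645
```

```bash
python3 -c "
from h import *
s=st();plan((.4927,.3396,.08,18.3),(.4927,.3396,.0155,18.3))"
```

```text
35.35 [0.4882 0.3444 0.134 ] [[0.946, 0.325, -0.006], [0.325, -0.946, 0.001], [-0.005, -0.003, -1.0]] F [-0.4 -0.5  0.5] g 0.6454668484560117 q [30.2 11.  91.7  0.2 77.6 11.1]
-> (0.4927, 0.3396, 0.08, 18.3) calls 1
   d [0.03  0.062 0.539] w [-0.006  0.011  0.023]
-> (0.4927, 0.3396, 0.0155, 18.3) calls 1
   d [0.    0.    0.645] w [0. 0. 0.]
```

Emit:
servo_tool([
  {"dx": 0.03, "dy": 0.062, "dz": 0.25, "wx": -0.006, "wy": 0.011, "wz": 0.023, "claw": 0.3},
  {"dx": 0.03, "dy": 0.062, "dz": 0.54, "wx": -0.006, "wy": 0.011, "wz": 0.023, "claw": 0.3},
  {"dx": 0.03, "dy": 0.062, "dz": 0.54, "wx": -0.006, "wy": 0.011, "wz": 0.023, "claw": 0.3},
  {"dx": 0.03, "dy": 0.062, "dz": 0.54, "wx": -0.006, "wy": 0.011, "wz": 0.023, "claw": 0.3},
  {"dx": 0.03, "dy": 0.062, "dz": 0.54, "wx": -0.006, "wy": 0.011, "wz": 0.023, "claw": 0.3},
])

```text
time_s: 35.85
ee_pos: [0.4939, 0.3393, 0.0816]
eef_rot: [[0.95, 0.313, 0.002], [0.313, -0.95, 0.001], [0.002, -0.0, -1.0]]
ft_force: [0.2, -0.5, -0.5]
grip_width: 0.647
```

```bash
python3 -c "
from h import *
s=st();plan((.4927,.3396,.0155,18.3));im=snap('scene','s18.png');cv2.imwrite('pics/s18z.png',cv2.resize(im[100:210,270:390,::-1],None,fx=5,fy=5))"
```

```text
35.85 [0.4939 0.3393 0.0816] [[0.95, 0.313, 0.002], [0.313, -0.95, 0.001], [0.002, -0.0, -1.0]] F [ 0.2 -0.5 -0.5] g 0.6470615898780318 q [29.6 14.  94.1 -0.  71.8 11.3]
-> (0.4927, 0.3396, 0.0155, 18.3) calls 1
   d [-0.012 -0.006  0.661] w [-0.    -0.004 -0.001]
```

View pics/s18z.png

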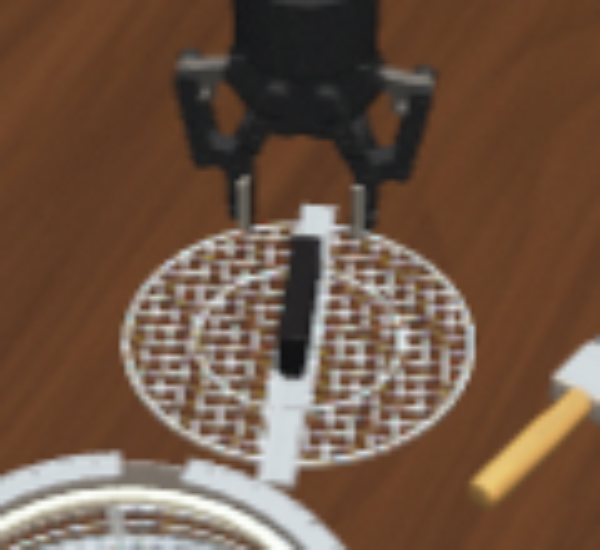

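Emit:
servo_tool([
  {"dx": -0.012, "dy": -0.006, "dz": 0.3, "wx": 0, "wy": -0.004, "wz": 0, "claw": 0.3},
  {"dx": -0.012, "dy": -0.006, "dz": 0.55, "wx": 0, "wy": -0.004, "wz": 0, "claw": 0.3},
  {"dx": -0.012, "dy": -0.006, "dz": 0.65, "wx": 0, "wy": -0.004, "wz": 0, "claw": 0.3},
  {"dx": -0.012, "dy": -0.006, "dz": 0.65, "wx": 0, "wy": -0.004, "wz": 0, "claw": 0.3},
  {"dx": -0.012, "dy": -0.006, "dz": 0.65, "wx": 0, "wy": -0.004, "wz": 0, "claw": 0.3},
], force=110)

```text
time_s: 36.4
ee_pos: [0.4938, 0.3405, 0.0184]
eef_rot: [[0.95, 0.314, 0.002], [0.314, -0.95, 0.001], [0.003, -0.001, -1.0]]
ft_force: [-0.0, -0.4, 0.8]
grip_width: 0.649
```

```bash
python3 -c "
from h import *
s=st();plan((.4927,.3396,.0155,18.3))"
```

```text
36.4 [0.4938 0.3405 0.0184] [[0.95, 0.314, 0.002], [0.314, -0.95, 0.001], [0.003, -0.001, -1.0]] F [-0.  -0.4  0.8] g 0.6489151176778027 q [29.7 18.6 95.7  0.  65.5 11.4]
-> (0.4927, 0.3396, 0.0155, 18.3) calls 1
   d [-0.013  0.005  0.029] w [-0.001 -0.005 -0.001]
```

Emit:
servo_tool([
  {"dx": -0.013, "dy": 0.005, "dz": 0.025, "wx": 0, "wy": -0.005, "wz": 0, "claw": 0.3},
  {"dx": -0.013, "dy": 0.005, "dz": 0.025, "wx": 0, "wy": -0.005, "wz": 0, "claw": 0.3},
  {"dx": -0.013, "dy": 0.005, "dz": 0.025, "wx": 0, "wy": -0.005, "wz": 0, "claw": -1},
  {"dx": -0.013, "dy": 0.005, "dz": 0.025, "wx": 0, "wy": -0.005, "wz": 0, "claw": -1},
  {"dx": -0.013, "dy": 0.005, "dz": 0.025, "wx": 0, "wy": -0.005, "wz": 0, "claw": -1},
  {"dx": -0.013, "dy": 0.005, "dz": 0.025, "wx": 0, "wy": -0.005, "wz": 0, "claw": -1},
  {"dx": -0.013, "dy": 0.005, "dz": 0.025, "wx": 0, "wy": -0.005, "wz": 0, "claw": -1},
  {"dx": -0.013, "dy": 0.005, "dz": 0.025, "wx": 0, "wy": -0.005, "wz": 0, "claw": -1},
], force=110)

```text
time_s: 37.2
ee_pos: [0.493, 0.3398, 0.0165]
eef_rot: [[0.95, 0.314, 0.001], [0.314, -0.95, 0.001], [0.001, -0.001, -1.0]]
ft_force: [-1.9, -1.5, 6.3]
grip_width: 0.192
```

```bash
python3 -c "
from h import *
s=st();print(s['wrist_torque'])"
```

```text
37.2 [0.493  0.3398 0.0165] [[0.95, 0.314, 0.001], [0.314, -0.95, 0.001], [0.001, -0.001, -1.0]] F [-1.9 -1.5  6.3] g 0.19153437280019514 q [29.7 18.7 95.8  0.  65.4 11.4]
[-0.13605155  0.27094723  0.04948109]
```

Emit:
servo_tool([
  {"dx": 0, "dy": 0, "dz": -0.2, "wx": 0, "wy": 0, "wz": 0, "claw": -1},
  {"dx": 0, "dy": 0, "dz": -0.5, "wx": 0, "wy": 0, "wz": 0, "claw": -1},
  {"dx": 0, "dy": 0, "dz": -0.8, "wx": 0, "wy": 0, "wz": 0, "claw": -1},
  {"dx": 0, "dy": 0, "dz": -1, "wx": 0, "wy": 0, "wz": 0, "claw": -1},
  {"dx": 0, "dy": 0, "dz": -1, "wx": 0, "wy": 0, "wz": 0, "claw": -1},
])

```text
time_s: 37.7
ee_pos: [0.4947, 0.3407, 0.1197]
eef_rot: [[0.95, 0.314, 0.005], [0.314, -0.95, 0.004], [0.006, -0.002, -1.0]]
ft_force: [0.8, -0.1, -2.1]
grip_width: 0.189
```

```bash
python3 -c "
from h import *
s=st();plan((.5349,.0399,.14,18.4))"
```

```text
37.7 [0.4947 0.3407 0.1197] [[0.95, 0.314, 0.005], [0.314, -0.95, 0.004], [0.006, -0.002, -1.0]] F [ 0.8 -0.1 -2.1] g 0.1891682620008514 q [29.6 11.7 92.5  0.  75.5 11.4]
-> (0.5349, 0.0399, 0.14, 18.4) calls 3
   d [-0.187  0.994 -0.071] w [-0.001 -0.004 -0.001]
   d [-0.188  0.994 -0.07 ] w [-0.001 -0.004 -0.001]
   d [-0.189  0.994 -0.069] w [-0.001 -0.004 -0.001]
```

Emit:
servo_tool([
  {"dx": -0.06, "dy": 0.33, "dz": -0.1, "wx": 0, "wy": -0.004, "wz": 0, "claw": -1},
  {"dx": -0.12, "dy": 0.66, "dz": -0.2, "wx": 0, "wy": -0.004, "wz": 0, "claw": -1},
  {"dx": -0.187, "dy": 0.98, "dz": -0.2, "wx": 0, "wy": -0.004, "wz": 0, "claw": -1},
])

```text
time_s: 38.0
ee_pos: [0.5075, 0.2408, 0.1387]
eef_rot: [[0.949, 0.314, 0.003], [0.314, -0.949, 0.003], [0.004, -0.002, -1.0]]
ft_force: [0.8, 0.1, -2.6]
grip_width: 0.187
```

Emit:
servo_tool([
  {"dx": -0.06, "dy": 0.33, "dz": 0, "wx": 0, "wy": -0.004, "wz": 0, "claw": -1},
  {"dx": -0.12, "dy": 0.66, "dz": 0, "wx": 0, "wy": -0.004, "wz": 0, "claw": -1},
  {"dx": -0.187, "dy": 0.98, "dz": 0, "wx": 0, "wy": -0.004, "wz": 0, "claw": -1},
])

```text
time_s: 38.3
ee_pos: [0.5193, 0.1402, 0.1359]
eef_rot: [[0.949, 0.314, -0.002], [0.314, -0.949, 0.002], [-0.001, -0.002, -1.0]]
ft_force: [0.5, 0.2, -2.6]
grip_width: 0.19
```

Emit:
servo_tool([
  {"dx": -0.06, "dy": 0.33, "dz": 0, "wx": 0, "wy": -0.004, "wz": 0, "claw": -1},
  {"dx": -0.12, "dy": 0.66, "dz": 0, "wx": 0, "wy": -0.004, "wz": 0, "claw": -1},
  {"dx": -0.187, "dy": 0.98, "dz": 0, "wx": 0, "wy": -0.004, "wz": 0, "claw": -1},
  {"dx": -0.187, "dy": 0.98, "dz": 0, "wx": 0, "wy": -0.004, "wz": 0, "claw": -1},
  {"dx": -0.187, "dy": 0.98, "dz": 0, "wx": 0, "wy": -0.004, "wz": 0, "claw": -1},
])

```text
time_s: 38.8
ee_pos: [0.5313, 0.0408, 0.1337]
eef_rot: [[0.95, 0.313, -0.007], [0.313, -0.95, 0.001], [-0.006, -0.003, -1.0]]
ft_force: [-0.7, 0.2, -3.6]
grip_width: 0.188
```

```bash
python3 -c "
from h import *
s=st();plan((.5349,.0399,.1,18.4));im=snap('scene','s19.png');cv2.imwrite('pics/s19z.png',cv2.resize(im[120:300,210:370,::-1],None,fx=3.5,fy=3.5))"
```

```text
38.8 [0.5313 0.0408 0.1337] [[0.95, 0.313, -0.007], [0.313, -0.95, 0.001], [-0.006, -0.003, -1.0]] F [-0.7  0.2 -3.6] g 0.18757314825655108 q [-1.200e+00  1.400e+00  1.021e+02  1.000e-01  7.690e+01 -1.940e+01]
-> (0.5349, 0.0399, 0.1, 18.4) calls 1
   d [0.033 0.021 0.337] w [-0.007  0.012 -0.006]
```

View pics/s19z.png

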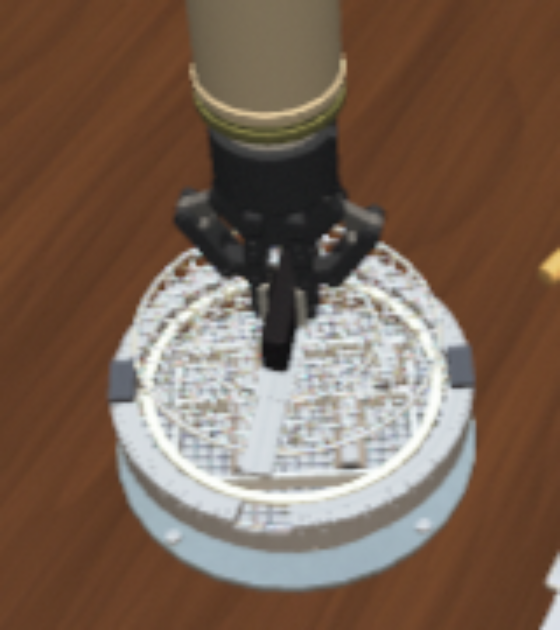

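Emit:
servo_tool([
  {"dx": 0.033, "dy": 0.021, "dz": 0.1, "wx": -0.007, "wy": 0.012, "wz": -0.006, "claw": -1},
  {"dx": 0.033, "dy": 0.021, "dz": 0.25, "wx": -0.007, "wy": 0.012, "wz": -0.006, "claw": -1},
  {"dx": 0.033, "dy": 0.021, "dz": 0.32, "wx": -0.007, "wy": 0.012, "wz": -0.006, "claw": -1},
  {"dx": 0.033, "dy": 0.021, "dz": 0.32, "wx": -0.007, "wy": 0.012, "wz": -0.006, "claw": -1},
  {"dx": 0.033, "dy": 0.021, "dz": 0.32, "wx": -0.007, "wy": 0.012, "wz": -0.006, "claw": -1},
])

```text
time_s: 39.35
ee_pos: [0.5346, 0.041, 0.1015]
eef_rot: [[0.948, 0.317, -0.001], [0.317, -0.948, 0.0], [-0.001, -0.0, -1.0]]
ft_force: [0.6, -0.6, -3.0]
grip_width: 0.188
```

```bash
python3 -c "
from h import *
s=st();plan((.5349,.0399,.083,18.4))"
```

```text
39.35 [0.5346 0.041  0.1015] [[0.948, 0.317, -0.001], [0.317, -0.948, 0.0], [-0.001, -0.0, -1.0]] F [ 0.6 -0.6 -3. ] g 0.1883087931637649 q [ -1.1   3.5 103.4   0.   73.1 -19.6]
-> (0.5349, 0.0399, 0.083, 18.4) calls 1
   d [-0.001  0.011  0.185] w [-0.001  0.001  0.003]
```

Emit:
servo_tool([
  {"dx": -0.001, "dy": 0.012, "dz": 0.05, "wx": 0, "wy": 0, "wz": 0.003, "claw": -1},
  {"dx": -0.001, "dy": 0.012, "dz": 0.1, "wx": 0, "wy": 0, "wz": 0.003, "claw": -1},
  {"dx": -0.001, "dy": 0.012, "dz": 0.14, "wx": 0, "wy": 0, "wz": 0.003, "claw": -1},
  {"dx": -0.001, "dy": 0.012, "dz": 0.17, "wx": 0, "wy": 0, "wz": 0.003, "claw": -1},
  {"dx": -0.001, "dy": 0.012, "dz": 0.17, "wx": 0, "wy": 0, "wz": 0.003, "claw": -1},
])

```text
time_s: 39.85
ee_pos: [0.5349, 0.0397, 0.0845]
eef_rot: [[0.949, 0.316, -0.001], [0.316, -0.949, 0.0], [-0.001, -0.0, -1.0]]
ft_force: [-1.2, -0.8, 0.6]
grip_width: 0.189
```

```bash
python3 -c "
from h import *
s=st();plan((.5349,.0399,.075,18.4));im=snap('scene','s20.png');cv2.imwrite('pics/s20z.png',cv2.resize(im[180:300,230:360,::-1],None,fx=5,fy=5))"
```

```text
39.85 [0.5349 0.0397 0.0845] [[0.949, 0.316, -0.001], [0.316, -0.949, 0.0], [-0.001, -0.0, -1.0]] F [-1.2 -0.8  0.6] g 0.18944683297886208 q [ -1.2   4.7 104.1  -0.   71.2 -19.6]
-> (0.5349, 0.0399, 0.075, 18.4) calls 1
   d [ 0.001 -0.002  0.095] w [-0.001  0.001 -0.   ]
```

View pics/s20z.png

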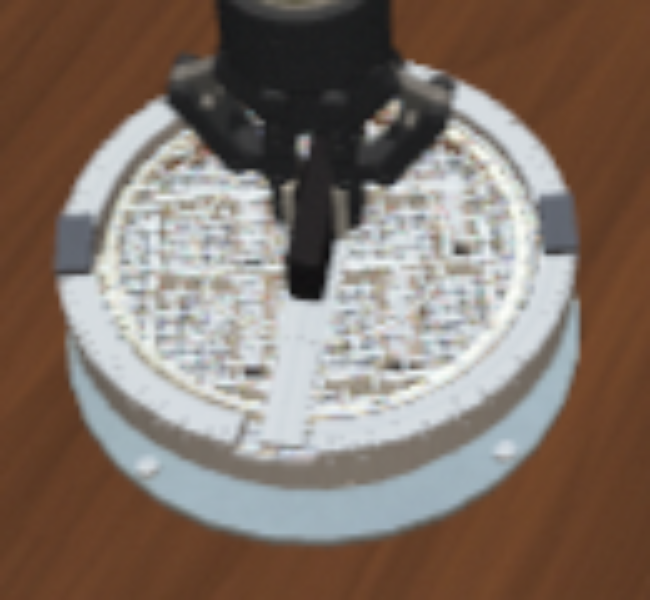

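Emit:
servo_tool([
  {"dx": 0.001, "dy": -0.002, "dz": 0.04, "wx": 0, "wy": 0, "wz": 0, "claw": -1},
  {"dx": 0.001, "dy": -0.002, "dz": 0.08, "wx": 0, "wy": 0, "wz": 0, "claw": -1},
  {"dx": 0.001, "dy": -0.002, "dz": 0.1, "wx": 0, "wy": 0, "wz": 0, "claw": -1},
  {"dx": 0.001, "dy": -0.002, "dz": 0.1, "wx": 0, "wy": 0, "wz": 0, "claw": -1},
])

```text
time_s: 40.3
ee_pos: [0.5355, 0.0398, 0.0758]
eef_rot: [[0.949, 0.316, 0.0], [0.316, -0.949, -0.0], [0.0, 0.0, -1.0]]
ft_force: [-5.9, -0.2, 11.1]
grip_width: 0.188
```

```bash
python3 -c "
from h import *
s=st();print(s['wrist_torque']);plan((.5345,.0398,.0735,-8.3))"
```

```text
40.3 [0.5355 0.0398 0.0758] [[0.949, 0.316, 0.0], [0.316, -0.949, -0.0], [0.0, 0.0, -1.0]] F [-5.9 -0.2 11.1] g 0.1875111717753665 q [ -1.2   5.3 104.4  -0.   70.2 -19.6]
[-0.07458603  0.979508    0.0037142 ]
-> (0.5345, 0.0398, 0.0735, -8.3) calls 1
   d [-0.009 -0.003  0.023] w [ 0.001 -0.001  0.932]
```

Emit:
servo_tool([
  {"dx": -0.009, "dy": -0.003, "dz": 0.018, "wx": 0, "wy": 0, "wz": 0.25, "claw": -1},
  {"dx": -0.009, "dy": -0.003, "dz": 0.018, "wx": 0, "wy": 0, "wz": 0.5, "claw": -1},
  {"dx": -0.009, "dy": -0.003, "dz": 0.018, "wx": 0, "wy": 0, "wz": 0.75, "claw": -1},
  {"dx": -0.009, "dy": -0.003, "dz": 0.018, "wx": 0, "wy": 0, "wz": 0.93, "claw": -1},
  {"dx": -0.009, "dy": -0.003, "dz": 0.018, "wx": 0, "wy": 0, "wz": 0.93, "claw": -1},
])

```text
time_s: 40.8
ee_pos: [0.5368, 0.0399, 0.0763]
eef_rot: [[0.989, -0.146, 0.005], [-0.146, -0.989, -0.0], [0.005, -0.0, -1.0]]
ft_force: [-0.3, 1.0, 10.6]
grip_width: 0.191
```

```bash
python3 -c "
from h import *
s=st();print(s['wrist_torque']);plan((.5345,.0398,.0735,-35))"
```

```text
40.8 [0.5368 0.0399 0.0763] [[0.989, -0.146, 0.005], [-0.146, -0.989, -0.0], [0.005, -0.0, -1.0]] F [-0.3  1.  10.6] g 0.19134591204179935 q [ -1.2   5.2 104.5  -0.   70.    7.2]
[ 0.08267682  0.43241273 -0.00757849]
-> (0.5345, 0.0398, 0.0735, -35) calls 1
   d [-0.023  0.005  0.028] w [-0.003 -0.01   0.928]
```

Emit:
servo_tool([
  {"dx": -0.018, "dy": 0.004, "dz": 0.024, "wx": 0, "wy": -0.01, "wz": 0.25, "claw": -1},
  {"dx": -0.018, "dy": 0.004, "dz": 0.024, "wx": 0, "wy": -0.01, "wz": 0.5, "claw": -1},
  {"dx": -0.018, "dy": 0.004, "dz": 0.024, "wx": 0, "wy": -0.01, "wz": 0.75, "claw": -1},
  {"dx": -0.018, "dy": 0.004, "dz": 0.024, "wx": 0, "wy": -0.01, "wz": 0.93, "claw": -1},
  {"dx": -0.018, "dy": 0.004, "dz": 0.024, "wx": 0, "wy": -0.01, "wz": 0.93, "claw": -1},
])

```text
time_s: 41.3
ee_pos: [0.5374, 0.0399, 0.0763]
eef_rot: [[0.817, -0.576, 0.006], [-0.577, -0.817, 0.002], [0.004, -0.005, -1.0]]
ft_force: [-0.2, 0.5, 9.8]
grip_width: 0.193
```

```bash
python3 -c "
from h import *
s=st();print(s['wrist_torque']);plan((.5345,.0398,.0735,-61.6))"
```

```text
41.3 [0.5374 0.0399 0.0763] [[0.817, -0.576, 0.006], [-0.577, -0.817, 0.002], [0.004, -0.005, -1.0]] F [-0.2  0.5  9.8] g 0.1933557404574128 q [-1.300e+00  5.300e+00  1.044e+02  1.000e-01  7.000e+01  3.390e+01]
[ 0.02329322  0.39858135 -0.00056961]
-> (0.5345, 0.0398, 0.0735, -61.6) calls 1
   d [-0.023  0.017  0.028] w [-0.011 -0.006  0.921]
```

Emit:
servo_tool([
  {"dx": -0.02, "dy": 0.015, "dz": 0.026, "wx": -0.01, "wy": -0.006, "wz": 0.25, "claw": -1},
  {"dx": -0.02, "dy": 0.015, "dz": 0.026, "wx": -0.01, "wy": -0.006, "wz": 0.5, "claw": -1},
  {"dx": -0.02, "dy": 0.015, "dz": 0.026, "wx": -0.01, "wy": -0.006, "wz": 0.75, "claw": -1},
  {"dx": -0.02, "dy": 0.015, "dz": 0.026, "wx": -0.01, "wy": -0.006, "wz": 0.95, "claw": -1},
  {"dx": -0.02, "dy": 0.015, "dz": 0.026, "wx": -0.01, "wy": -0.006, "wz": 0.95, "claw": -1},
  {"dx": -0.02, "dy": 0.015, "dz": 0.026, "wx": -0.01, "wy": -0.006, "wz": 0.95, "claw": -1},
])

```text
time_s: 41.9
ee_pos: [0.5374, 0.0399, 0.0762]
eef_rot: [[0.463, -0.887, 0.005], [-0.887, -0.463, 0.001], [0.002, -0.005, -1.0]]
ft_force: [-0.6, 0.1, 11.9]
grip_width: 0.186
```

```bash
python3 -c "
from h import *
s=st();print(s['wrist_torque'],np.degrees(np.arctan2(s['eef_rot'][1][0],s['eef_rot'][0][0])));im=snap('scene','s21.png');cv2.imwrite('pics/s21z.png',cv2.resize(im[180:300,230:360,::-1],None,fx=5,fy=5))"
```

```text
41.9 [0.5374 0.0399 0.0762] [[0.463, -0.887, 0.005], [-0.887, -0.463, 0.001], [0.002, -0.005, -1.0]] F [-0.6  0.1 11.9] g 0.1857623000243402 q [ -1.2   5.3 104.4   0.   70.   61.2]
[ 0.07542117  0.29865942 -0.23010985] -62.44298013979875
```

View pics/s21z.png

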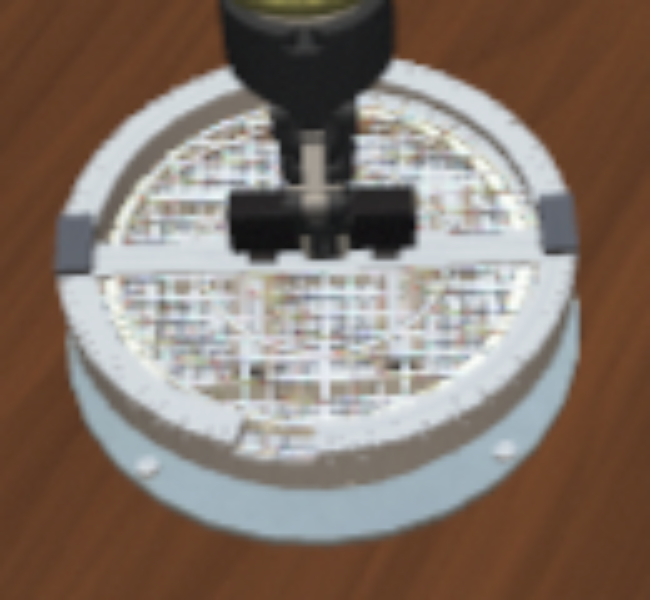

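Emit:
servo_tool([
  {"dx": -0.009, "dy": 0.018, "dz": 0.015, "wx": 0, "wy": 0, "wz": 0.03, "claw": -1},
  {"dx": -0.012, "dy": 0.024, "dz": 0.01, "wx": 0, "wy": 0, "wz": 0.03, "claw": -1},
  {"dx": -0.012, "dy": 0.024, "dz": -0.02, "wx": 0, "wy": 0, "wz": 0.03, "claw": -1},
  {"dx": -0.012, "dy": 0.024, "dz": -0.05, "wx": 0, "wy": 0, "wz": 0.02, "claw": -1},
  {"dx": -0.012, "dy": 0.024, "dz": -0.065, "wx": 0, "wy": 0, "wz": 0.02, "claw": -1},
  {"dx": -0.012, "dy": 0.024, "dz": -0.065, "wx": 0, "wy": 0, "wz": 0.02, "claw": -1},
])

```text
time_s: 42.55
ee_pos: [0.5362, 0.0398, 0.0825]
eef_rot: [[0.454, -0.891, 0.009], [-0.891, -0.454, 0.001], [0.003, -0.008, -1.0]]
ft_force: [10.2, -0.0, -6.8]
grip_width: 0.195
```

```bash
python3 -c "
from h import *
s=st();print(s['wrist_torque'],np.degrees(np.arctan2(s['eef_rot'][1][0],s['eef_rot'][0][0])))"
```

```text
42.55 [0.5362 0.0398 0.0825] [[0.454, -0.891, 0.009], [-0.891, -0.454, 0.001], [0.003, -0.008, -1.0]] F [10.2 -0.  -6.8] g 0.19530303407441138 q [-1.300e+00  4.500e+00  1.045e+02  1.000e-01  7.050e+01  6.180e+01]
[ 0.01154664 -0.97527528 -0.10864126] -63.024059153155726
```

Emit:
servo_tool([
  {"dx": 0.005, "dy": -0.01, "dz": 0.005, "wx": 0, "wy": 0, "wz": -0.01, "claw": -1},
  {"dx": 0.005, "dy": -0.01, "dz": 0.005, "wx": 0, "wy": -0.008, "wz": -0.01, "claw": -0.5},
  {"dx": 0.005, "dy": -0.01, "dz": 0, "wx": 0, "wy": 0, "wz": -0.01, "claw": 0},
  {"dx": 0.005, "dy": -0.01, "dz": 0, "wx": 0, "wy": 0, "wz": -0.01, "claw": 0.3},
  {"dx": 0.005, "dy": -0.01, "dz": 0, "wx": 0, "wy": 0, "wz": -0.01, "claw": 0.3},
  {"dx": 0.005, "dy": -0.01, "dz": -0.3, "wx": 0, "wy": 0, "wz": -0.01, "claw": 0.3},
  {"dx": 0.005, "dy": -0.01, "dz": -0.6, "wx": 0, "wy": 0, "wz": -0.01, "claw": 0.3},
  {"dx": 0.005, "dy": -0.01, "dz": -1, "wx": 0, "wy": 0, "wz": -0.01, "claw": 0.3},
  {"dx": 0.005, "dy": -0.01, "dz": -1, "wx": 0, "wy": 0, "wz": -0.01, "claw": 0.3},
])

```text
time_s: 43.45
ee_pos: [0.5401, 0.0397, 0.1895]
eef_rot: [[0.458, -0.889, 0.02], [-0.889, -0.458, 0.001], [0.009, -0.018, -1.0]]
ft_force: [1.1, 0.5, 0.6]
grip_width: 0.649
```

Emit:
servo_tool([
  {"dx": -0.4, "dy": -0.6, "dz": -0.5, "wx": 0, "wy": 0, "wz": 0, "claw": 0.3},
  {"dx": -0.8, "dy": -1, "dz": -0.8, "wx": 0, "wy": 0, "wz": 0, "claw": 0.3},
  {"dx": -0.8, "dy": -1, "dz": -0.8, "wx": 0, "wy": 0, "wz": 0, "claw": 0.3},
])

```text
time_s: 43.75
ee_pos: [0.589, 0.1526, 0.268]
eef_rot: [[0.457, -0.889, 0.02], [-0.889, -0.457, 0.0], [0.009, -0.018, -1.0]]
ft_force: [0.3, -0.6, 1.2]
grip_width: 0.652
```

Emit:
servo_tool([
  {"dx": -0.5, "dy": 0, "dz": 0, "wx": 0, "wy": 0, "wz": 0, "claw": 0.3},
  {"dx": -1, "dy": 0, "dz": 0, "wx": 0, "wy": 0, "wz": 0, "claw": 0.3},
  {"dx": -1, "dy": 0, "dz": 0, "wx": 0, "wy": 0, "wz": 0, "claw": 0.3},
])

```text
time_s: 44.05
ee_pos: [0.5408, 0.2469, 0.2669]
eef_rot: [[0.462, -0.887, 0.019], [-0.887, -0.462, 0.003], [0.006, -0.018, -1.0]]
ft_force: [-0.4, 0.3, -0.0]
grip_width: 0.65
```

Emit:
servo_tool([
  {"dx": -0.5, "dy": 0, "dz": 0, "wx": 0, "wy": 0, "wz": 0, "claw": 0.3},
  {"dx": -1, "dy": 0, "dz": 0, "wx": 0, "wy": 0, "wz": 0, "claw": 0.3},
  {"dx": -1, "dy": 0, "dz": 0, "wx": 0, "wy": 0, "wz": 0, "claw": 0.3},
  {"dx": -1, "dy": 0, "dz": 0, "wx": 0, "wy": 0, "wz": 0, "claw": 0.3},
])

```text
time_s: 44.45
ee_pos: [0.4939, 0.3364, 0.2659]
eef_rot: [[0.465, -0.885, 0.019], [-0.885, -0.465, 0.002], [0.007, -0.018, -1.0]]
ft_force: [-1.1, -0.5, -0.1]
grip_width: 0.651
```

```bash
python3 -c "
from h import *
st();t=snap('top','t22.png');s=snap('scene','s22.png')
cv2.imwrite('pics/s22z.png',cv2.resize(s[180:295,230:360,::-1],None,fx=5,fy=5,interpolation=3));cv2.imwrite('pics/t22z.png',cv2.resize(t[205:335,230:370,::-1],None,fx=4.5,fy=4.5,interpolation=3))
blobs('top',t,(240,210,360,328),lambda c:c.max(2)<110,.11);blobs('scene',s,(270,205,320,235),lambda c:c.max(2)<60,.095)"
```

```text
44.45 [0.4939 0.3364 0.2659] [[0.465, -0.885, 0.019], [-0.885, -0.465, 0.002], [0.007, -0.018, -1.0]] F [-1.1 -0.5 -0.1] g 0.6506306680953416 q [29.6  5.5 83.8 -0.4 89.7 91.9]
top [297.3 264.7] 203 [0.5364 0.0419] rect [535.1  41.1] [84.  11.9] ang 27.4
scene [293.9 222.2] 438 [0.537  0.0384] rect [537.2  36.5] [88.4 41.6] ang 27.0
```

View pics/s22z.png

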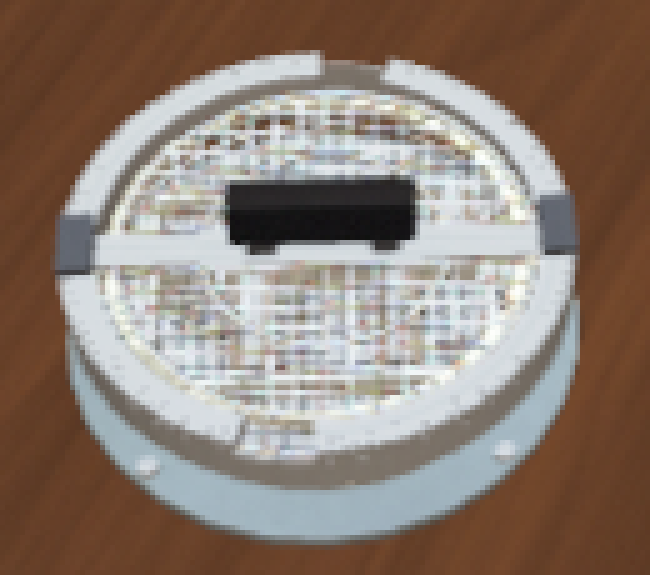

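View pics/t22z.png

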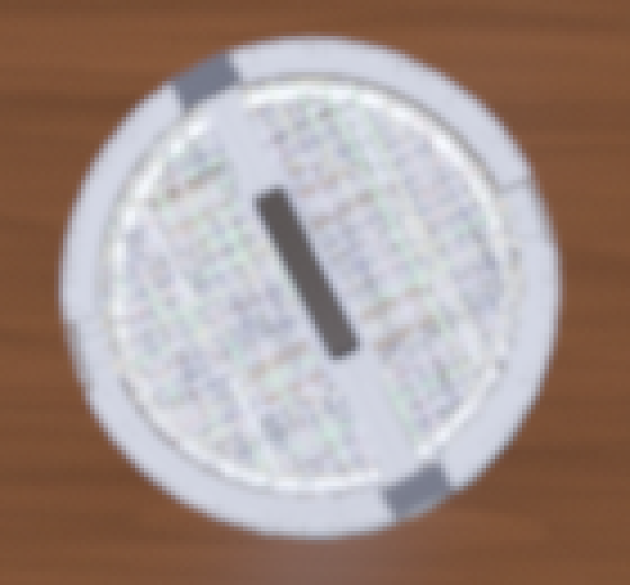

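View pics/t22.png

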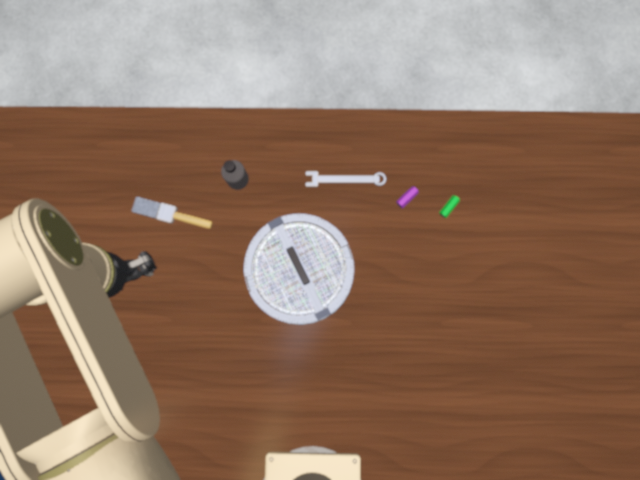

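```bash
python3 -c "
from h import *
print(workorder.hand_in())"
```

```text
the job is handed in; nothing more can be done
None
```

The job is finished and handed in at about 44 s of the 208 s allowed. I unlocked the lid, lifted it off and set it on the free bench. I then laid the four nuts that were present (two long, two short) across the wide and narrow rows. Finally I put the lid back on, pressed it down and turned it clockwise to the stop.

**Lid:**
- After I let go, the camera shows it locked under both bridges, about 3 to 4 mm off its starting centre (limit 8 mm) and about 1.5° off its starting angle (limit about 5°).
- Just before release, an upward pull of about 7 N did not lift it, and the tool height put its underside at about 66 mm.

**Nuts:** the last clear view, before the lid went on, showed all four lying flat between the rails of their own rows. With the lid on I could not check them again through the mesh.

**Bystanders:** the oil can, spanner, brush and the green and purple look-alikes look unmoved in the last top picture. I saw no nut knocked aside and no slackening of the grip. None of my checks failed.

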